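# Stand the weighted float heavy end down

## Robot

A 6-joint arm with a two-finger parallel gripper is mounted at the origin on the work surface; the furniture and walls round the work are solid. World frame = base frame: x ahead of the robot, y to its left, z up, the work surface at z = 0. Lengths are in m, angles in rad, forces in N, time in s.
With the tool pointing down it reaches from about 0.375 to 0.9 m from the base axis. Payload 3.1 kg.
Tool frame: the origin (TCP) lies between the finger pads; the fingertips stand 25 mm ahead of it and the grasp point (between the pads) lies 6 mm ahead of it; y points along the fingers, x is the direction in which the jaws open and shut, and the axes are right-handed (so a half turn about y gives the same grasp; the last joint's range is limited). The gripper opens to 87 mm and grips with 3 to 60 N. Pads are 19 mm wide; open, the fingers measure 117 mm over their backs; the gripper's body (75 mm by 190 mm) begins 51 mm behind the grasp point.
Start: joints at [-1.484, 0.527, 1.433, -0, 1.181, -0.178], TCP at [0.164, -0.603, 0.248] pointing down, gripper open.
Joint ranges: [-3.08, 3.08], [-0.75, 2.2], [0.22, 2.44], [-1.43, 4.57], [0, 2.65], [-2.85, 2.85]. Speed limits (rad/s): [2.79, 2.79, 3.14, 3.14, 3.14, 3.14].

## Interface

Orientations are given as a unit quaternion [x, y, z, w].
In Python, from rig import robot gives the robot as it stands.
- The arm moves only by the tool carry_out, never from a script. Its argument "moves" is a list of rows, each a list of 7 numbers: the opening, from 0 (shut) to 1 (fully open), then the shift along the tool's x, y, z in cm, then the turn, a rotation vector about the tool's x, y, z in rad. In form: [[grip, x, y, z, rx, ry, rz], ...]. A call has 1 to 20 rows; each row is the pose to reach, as a shift and turn from the pose commanded when the call began, along the tool's axes at that moment; what a row does not reach only later rows make up. A row lasts 1/10 s, in which the tool goes at most 50 mm and 8.59 degrees, less where a joint would pass 70% of its speed; a pose out of reach is approached as far as the arm can. A call with a gripper value outside its range is refused whole. The fingers move at their own pace and stop on an object; "force" is the grip in N (left out, the last holds). Time passes only in rows, so rows that repeat a pose let the fingers close. It gives the time, the measured TCP pose, the force and the opening at its end, in the units of the state.
- robot.get_obs(): the state, without advancing time (a new reading comes with each control period).
- robot.camera(name): name is "side" or "top" or "wrist"; returns the picture (420x560x3 uint8, red, green, blue); there is no depth.
- robot.camera_params(name): a dict with "fx", "fy", "cx", "cy" (pixels), "extrinsics" (4x4, takes a point from camera to world coordinates); the wrist camera has in their place "mount" (4x4, takes a point from camera to tool coordinates, whose origin is the TCP and whose axes are the tool frame's). Camera axes: x right, y down, z forward; pixel columns grow to the right and rows downward; lengths in m; the calibration is good to about 2 mm. A picture is of the moment at which its call begins: read the wrist's pose just before it. camera_params takes no time and is no camera call.
- robot.hand_in(): hands the job in, once; it reports no verdict.
The state is a dict: "time": time; "q": joint angles; "joint_velocities": joint speeds; "joint_torque": joint torques, N m; "position": TCP position; "tool_rot": TCP orientation; "ft_force": force on the tool from outside, world axes, zero at the start; "moment": the same for the moment, N m; "grip_width": finger opening in m.
Only numpy, scipy, OpenCV 4.12 (cv2) and the standard library are available. Lean on these libraries where they do the work, as an engineer would, in place of code of your own. Each camera call takes 0.05 s, during which the arm holds its last target.

## Task

The plain white float lying on the bench has its ballast hidden in one end: lift it clear and feel which end is the heavy one by balancing it in the grip. Lay it on the sloping rest, against the toe plate, and let go of it there so that you can take it afresh; then stand it upright in the aluminium tray, heavy end down, and leave it standing free. It must not topple over in the tray, and the bottles and other things standing about must stay where they are.

Things in the scene. Friction and masses are not known exactly. Their poses are not given: they have to be found in the camera images.
- float: Closed white plastic float: a square bar 44 x 44 mm, 140 mm long over all, both ends crowned. It looks the same end for end, with two thin grey ribs 30 and 36 mm either side of the middle. Origin: its centre; x axis along its length (which way says nothing of the weight; the heavy end differs from start to start), y, z across. It starts lying flat, origin 22 mm above the bench. Friction about 0.6.
- float_tip1 (a point): Tip of the float's crown at its +x end, 70 mm from its origin. The straight sides end 7 mm short of it; crown radius 65 mm. A steel block is shut in one end of the float, a foam one in the other, each with 1 mm of play: 0.35 to 0.44 kg in all, centre of mass 25 to 29 mm from the middle towards the heavy end.
- float_tip2 (a point): Tip of the crown at the -x end, shaped alike. A grip at the middle of the level float feels a moment of about 0.1 N m from the heavy end, and a weak grip lets that end sag. On its heavy end the float stands and rights itself; on the light end it soon topples.
- rest: Fixed aluminium sloping rest, base 130 x 76 x 10 mm. Origin on the bench under the middle of a float lying on it; x (level) points the way the slope rises, z up. A rail 26 mm wide rises at 45 degrees; at its foot a toe plate 34 mm wide stands square to it and holds the float's lower end.
- rest_seat (a point): Where the float's centre lies when it lies on the rest with its lower end against the toe plate: 95 mm above the bench, over the rest's origin. The rail's face lies 22 mm below it, square to the slope, and ends 33 mm further up the slope, so the float's sides and upper end stand free for the fingers.
- tray: Fixed aluminium tray, 100 mm (x) by 190 mm (y), floor 2 mm thick, rim 2 mm thick and 11 mm high. Origin: centre of its underside, on the bench. A float standing in it has its centre 72 mm above the bench.
- stain: Bystander: small white reagent bottle with a blue cap, 44 mm in diameter, 98 mm high, near one end of the float. Origin: centre of its underside.
- oil: Bystander: small bottle with a black cap, 33 mm in diameter, 72 mm high, near the other end of the float. Origin: centre of its underside.
- tape: Bystander: roll of tape lying flat beside the float, 69 mm in diameter, 19 mm high. Origin: centre of its underside.
- coplin: Bystander: glass jar with purple stain, 56 mm in diameter, 90 mm high, beyond the tray. Origin: centre of its underside.
- cup: Bystander: specimen cup with a red lid, 50 mm in diameter, 59 mm high, beside the tray. Origin: centre of its underside.
- carton: Bystander: beige carton 50 x 68 mm, 85 mm high, beyond the tray. Origin: centre of its underside.

How it is judged:
By the outcome, as a careful person would: the job done as asked, in the order asked, and still so for the second after the job is handed in, with the robot touching nothing.
It also fails if it takes over 64 s, if anything falls off the work surface, if the arm or the gripper's body presses on something with over 40 N, if the wrist force passes 120 N, or if a joint passes its speed limit or range.

## Working session

There is one attempt and no reset: what is moved stays moved. The work goes in short steps, Python scripts to look and compute and a tool call to move; the robot and the scene stay as the last step left them, time stands still between calls to the robot, and variables do not carry over. Pictures are saved under pics/ and viewed, and the job is handed in when it is done.

Besides the shell and the picture viewer there is one more tool, called by a JSON object that holds its "fn" and its "kwargs", one argument or row to a line. carry_out: Moves the arm, as the interface text tells. Its arguments: {"type":"object","properties":{"moves":{"type":"array"},"force":{"type":"number"}},"required":["moves"]}

```bash
ls; mkdir -p pics
python3 - <<'E'
from rig import robot
import cv2
o=robot.get_obs()
print(o)
for n in ["side","top","wrist"]:
    p=robot.camera_params(n);print(n,p)
    cv2.imwrite(f"pics/{n}0.png",cv2.cvtColor(robot.camera(n),cv2.COLOR_RGB2BGR))
E
```

```text
pics
{'time': 0.0, 'q': array([-1.48449481e+00,  5.28475178e-01,  1.43390496e+00,  1.03916059e-05,
        1.18139151e+00, -1.78449343e-01]), 'joint_velocities': array([-0.00029567, -0.00041272,  0.00041685,  0.00061956,  0.00151891,
        0.00030946]), 'joint_torque': array([ 2.14809996e-03, -4.40027189e+01, -1.76596212e+01,  6.34052069e-02,
        5.82820375e-02, -1.52560065e-04]), 'position': array([ 0.16354507, -0.60251822,  0.2465652 ]), 'tool_rot': array([-0.56104743,  0.43014842, -0.42911528,  0.56219053]), 'ft_force': array([-0.08886374,  0.12893319,  0.90109741]), 'moment': array([-0.04812539, -0.00540901, -0.02887875]), 'grip_width': 0.08694650417052119}
side {'fx': 432.23666712317, 'fy': 432.23666712317, 'cx': 276.6583788379069, 'cy': 213.9093850185958, 'extrinsics': array([[ 0.60421362,  0.53478547, -0.59070332,  1.26825926],
       [ 0.79682113, -0.40420126,  0.44910737, -0.61596899],
       [ 0.00141307, -0.74204167, -0.67035227,  0.9656492 ],
       [ 0.        ,  0.        ,  0.        ,  1.        ]])}
top {'fx': 408.39937943162624, 'fy': 408.39937943162624, 'cx':
[... 159 characters left out ...]
4003e-01, -8.62375316e-04, -7.15885412e-03,
        -4.84655885e-02],
       [ 7.20633092e-03, -1.53719266e-01, -9.88088284e-01,
         1.27552220e+00],
       [ 0.00000000e+00,  0.00000000e+00,  0.00000000e+00,
         1.00000000e+00]])}
wrist {'fx': 290.7019641186127, 'fy': 290.7019641186127, 'cx': 279.4990013936142, 'cy': 209.82380751848652, 'mount': array([[ 9.99999548e-01,  8.45290077e-05,  9.47124243e-04,
        -5.20878590e-04],
       [-8.78026130e-04, -3.00298330e-01,  9.53844925e-01,
        -1.37273177e-01],
       [ 3.65047394e-04, -9.53845326e-01, -3.00298120e-01,
         8.29667141e-02],
       [ 0.00000000e+00,  0.00000000e+00,  0.00000000e+00,
         1.00000000e+00]])}
```

View pics/top0.png

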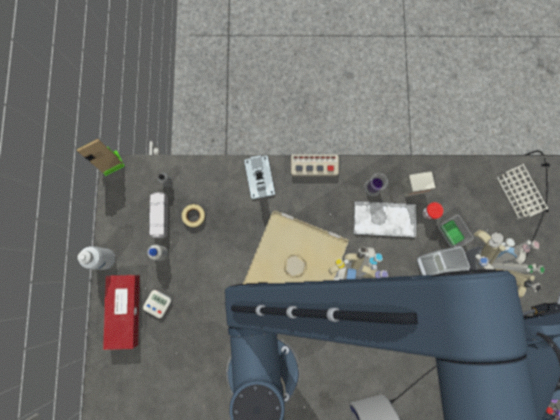

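View pics/side0.png

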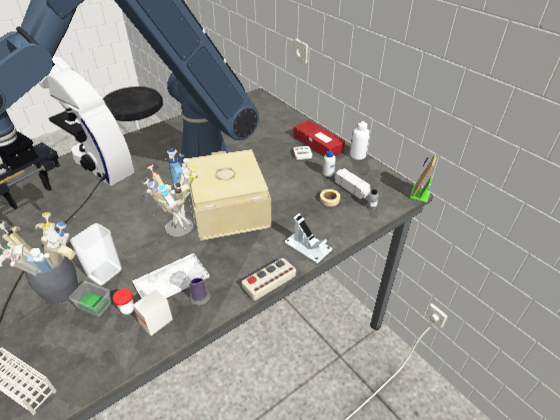

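View pics/wrist0.png

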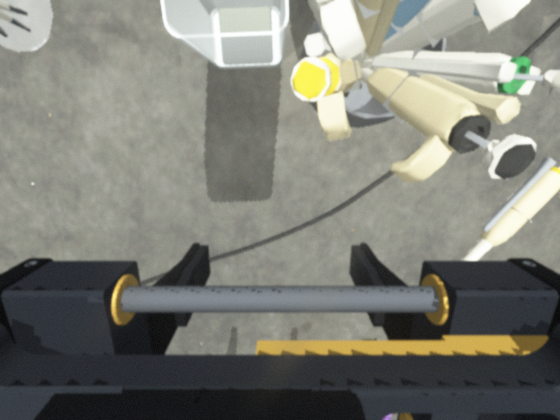

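```bash
cat > h.py <<'E'
import numpy as np, cv2
from rig import robot
from scipy.spatial.transform import Rotation as R
def ray(n,u,v,T=None):
    p=robot.camera_params(n)
    E=p["extrinsics"] if n!="wrist" else T@p["mount"]
    d=np.array([(u-p["cx"])/p["fx"],(v-p["cy"])/p["fy"],1])
    return E[:3,3],E[:3,:3]@d
def atz(n,u,v,z,T=None):
    o,d=ray(n,u,v,T); return o+d*(z-o[2])/d[2]
def tri(rs):
    A=np.zeros((3,3));b=np.zeros(3)
    for o,d in rs:
        d=d/np.linalg.norm(d);P=np.eye(3)-np.outer(d,d);A+=P;b+=P@o
    x=np.linalg.solve(A,b)
    return x,[np.linalg.norm(np.cross(x-o,d/np.linalg.norm(d))) for o,d in rs]
def proj(n,X,T=None):
    p=robot.camera_params(n)
    E=p["extrinsics"] if n!="wrist" else T@p["mount"]
    c=np.linalg.inv(E)@np.append(X,1)
    return np.array([p["fx"]*c[0]/c[2]+p["cx"],p["fy"]*c[1]/c[2]+p["cy"]])
def toolT(o=None):
    o=o or robot.get_obs();T=np.eye(4);T[:3,:3]=R.from_quat(o["tool_rot"]).as_matrix();T[:3,3]=o["position"];return T
def snap(n,name):
    im=cv2.cvtColor(robot.camera(n),cv2.COLOR_RGB2BGR);cv2.imwrite(f"pics/{name}.png",im);return im
def crop(src,name,u0,v0,u1,v1,s):
    im=cv2.imread(f"pics/{src}.png")[v0:v1,u0:u1];cv2.imwrite(f"pics/{name}.png",cv2.resize(im,None,fx=s,fy=s,interpolation=cv2.INTER_CUBIC))
E
python3 - <<'E'
from h import *
crop("top0","t_a",130,140,290,260,5)
crop("top0","t_b",330,150,470,250,5)
crop("side0","s_a",270,120,430,240,5)
crop("side0","s_b",270,200,350,265,8)
crop("side0","s_c",110,240,230,330,6)
E
```

```text
(no output)
```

View pics/t_a.png

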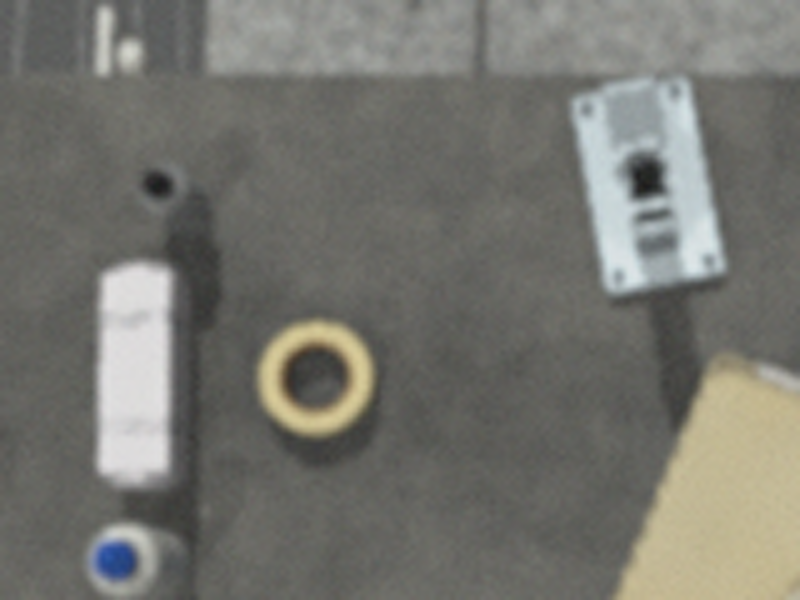

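View pics/t_b.png

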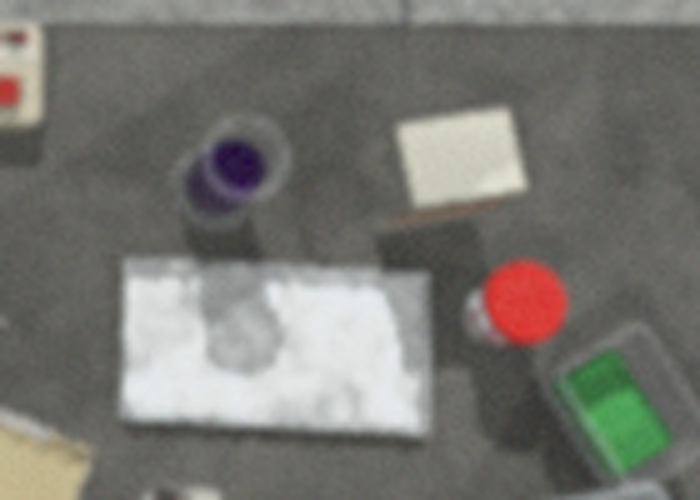

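View pics/s_a.png

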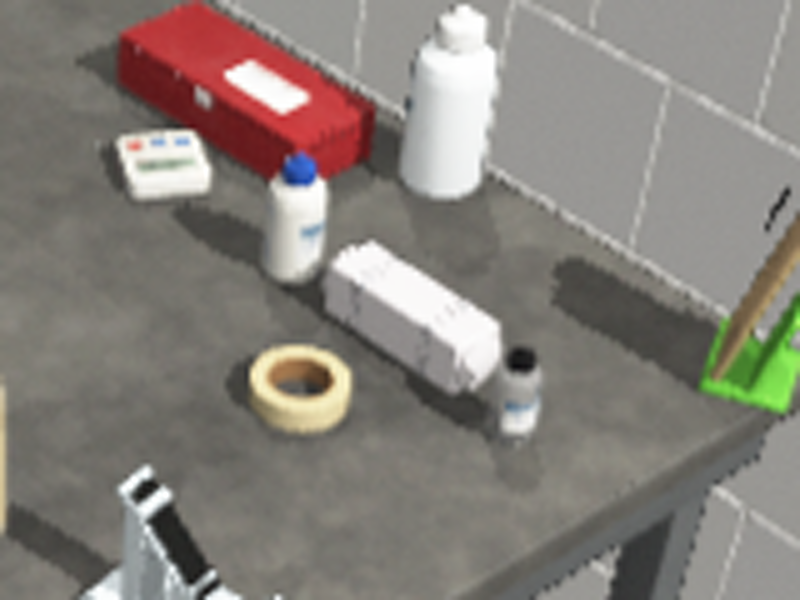

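View pics/s_b.png

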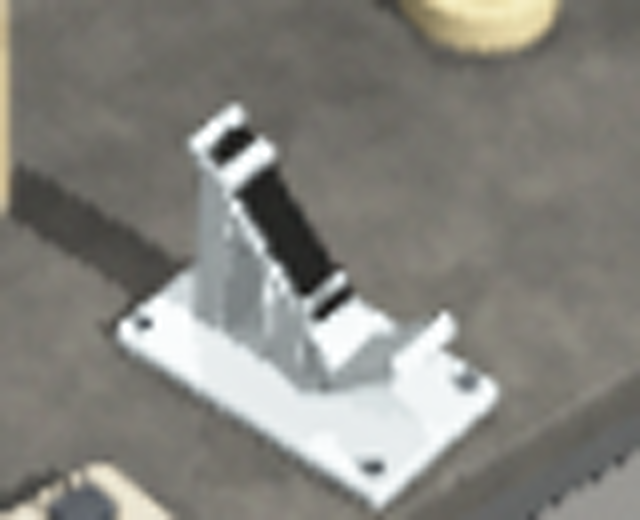

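View pics/s_c.png

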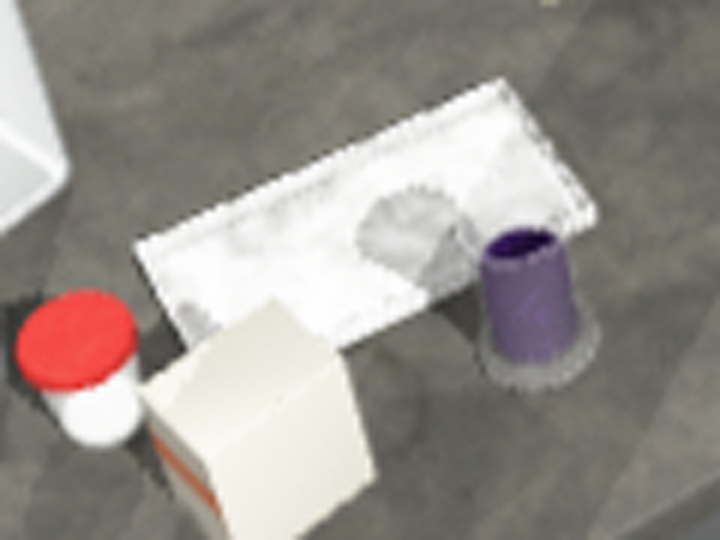

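Run:
```python
from h import *
A=lambda u,v:(130+u/5,140+v/5)
B=lambda u,v:(330+u/5,150+v/5)
S=lambda u,v:(270+u/5,120+v/5)
S2=lambda u,v:(270+u/8,200+v/8)
S3=lambda u,v:(110+u/6,240+v/6)
for nm,t,s in [("stain cap",A(115,560),S(300,168)),("oil cap",A(158,185),S(522,358)),
 ("rest c near(tl)",A(575,98),S2(378,507)),("rest tr",A(688,80),S2(497,390)),("rest bl",A(607,297),S2(120,330)),
 ("tray tl",B(122,262),S3(598,215)),("tray bl",B(120,425),S3(503,80)),("tray br",B(430,437),S3(135,245)),
 ("cup lid",B(526,303),S3(78,340)),("coplin rim?",B(238,165),S3(525,242)),("carton a",B(400,125),S3(335,358)),
 ("tape centre",A(317,378),S(300,380))]:
    x,e=tri([ray("top",*t),ray("side",*s)]);print(nm,x.round(3),np.round(e,4))
for nm,t,z in [("float tl",A(100,275),.044),("float tr",A(172,268),.044),("float bl",A(98,475),.044),("float br",A(168,480),.044),("tape l",A(258,378),.019),("tape r",A(376,378),.019),("tape t",A(317,320),.019),("tape b",A(317,438),.019),
("rest tl",A(575,98),.01),("rest tr",A(688,80),.01),("rest bl",A(607,297),.01),("rest br",A(727,272),.01),
("tray tl",B(122,260),.011),("tray tr",B(431,272),.011),("tray bl",B(120,425),.011),("tray br",B(430,437),.011)]:
    print(nm,atz("top",*t,z).round(4))
```

```text
stain cap [0.353 0.318 0.088] [0.0011 0.0011]
oil cap [0.581 0.31  0.065] [0.001 0.001]
rest c near(tl) [ 0.65   0.044 -0.037] [0.0259 0.0259]
rest tr [0.668 0.009 0.051] [0.0263 0.0263]
rest bl [ 0.517  0.021 -0.036] [0.0255 0.0255]
tray tl [ 0.514 -0.285  0.003] [0.001 0.001]
tray bl [ 0.411 -0.28   0.005] [0.0019 0.0019]
tray br [ 0.403 -0.471  0.01 ] [0.0025 0.0025]
cup lid [ 0.48  -0.519  0.056] [0.0019 0.0019]
coplin rim? [ 0.562 -0.343  0.072] [0.0019 0.0019]
carton a [ 0.582 -0.439  0.088] [0.0003 0.0003]
tape centre [0.47  0.22  0.017] [0.001 0.001]
float tl [0.529 0.348 0.044]
float tr [0.5334 0.3042 0.044 ]
float bl [0.4062 0.3431 0.044 ]
float br [0.4032 0.3009 0.044 ]
tape l [0.4689 0.255  0.019 ]
tape r [0.469  0.1819 0.019 ]
tape t [0.5055 0.2197 0.019 ]
tape b [0.4315 0.2173 0.019 ]
rest tl [0.6511 0.0618 0.01  ]
rest tr [ 0.6631 -0.0104  0.01  ]
rest bl [0.5219 0.0399 0.01  ]
rest br [ 0.538  -0.0356  0.01  ]
tray tl [ 0.5137 -0.2843  0.011 ]
tray tr [ 0.5063 -0.4789  0.011 ]
tray bl [ 0.4096 -0.2802  0.011 ]
tray br [ 0.4022 -0.473   0.011 ]
```

Run:
```python
from h import *
crop("side0","s_d",130,130,290,250,5)
print(toolT().round(4))
```

```text
[[ 2.617e-01 -1.000e-04  9.651e-01  1.636e-01]
 [-9.651e-01  1.700e-03  2.617e-01 -6.027e-01]
 [-1.600e-03 -1.000e+00  3.000e-04  2.468e-01]
 [ 0.000e+00  0.000e+00  0.000e+00  1.000e+00]]
```

View pics/s_d.png

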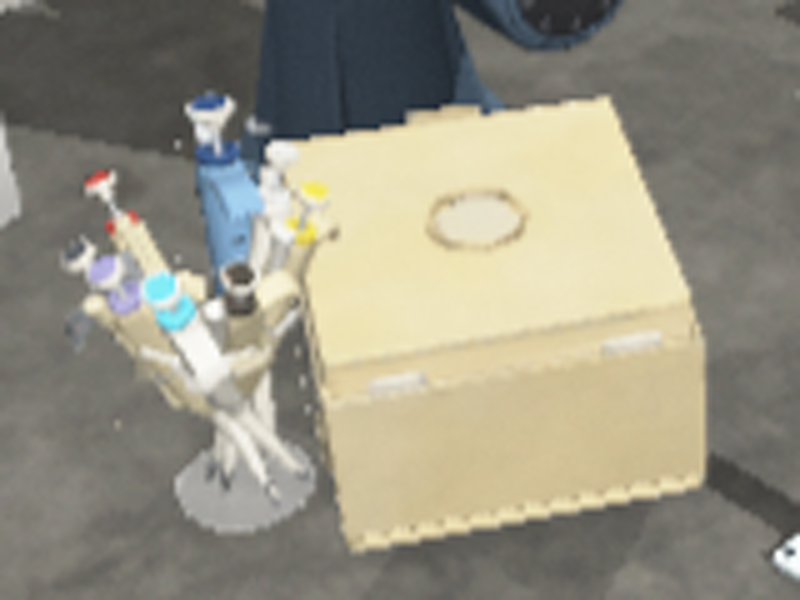

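Run:
```python
from h import *
print(tri([ray("top",273,216),ray("side",268,190)]))
print(tri([ray("top",294,265),ray("side",225.5,173.5)]))
crop("top0","t_c",240,200,400,310,5)
```

```text
(array([ 0.45011227, -0.02896281,  0.15226777]), [np.float64(0.0018769103122074338), np.float64(0.0018769103122075303)])
(array([ 0.31362739, -0.08876209,  0.15950527]), [np.float64(0.000871321038461034), np.float64(0.0008713210384610973)])
```

View pics/t_c.png

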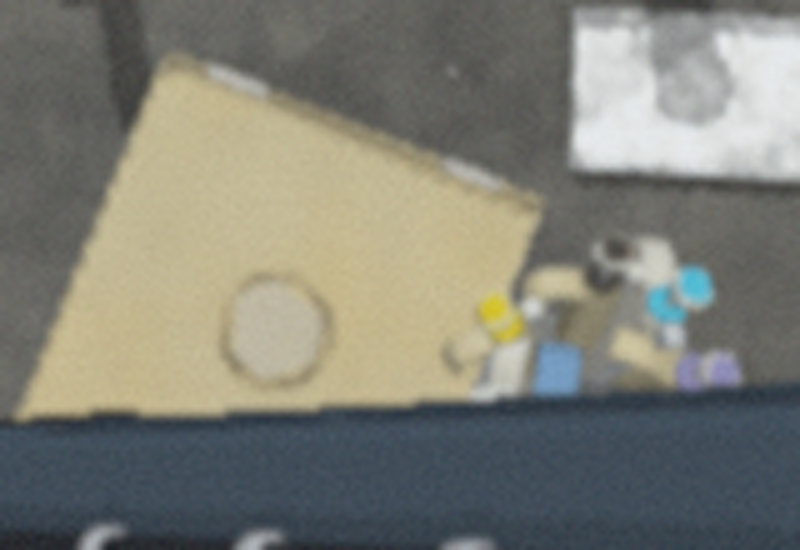

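```bash
cat >> h.py <<'E'
def Rt(az,pitch=0):
    # jaw azimuth az(deg, ~-90); pitch deg about jaw x: + tilts approach toward tool z (outward)
    a=np.radians(az);x=np.array([np.cos(a),np.sin(a),0]);y0=np.array([0,0,-1.]);z0=np.cross(x,y0)
    p=np.radians(pitch);y=np.cos(p)*y0+np.sin(p)*z0;z=np.cross(x,y)
    return np.stack([x,y,z],1)
def rel(T0,pos,Rm):
    d=T0[:3,:3].T@(np.array(pos)-T0[:3,3])*100
    rv=R.from_matrix(T0[:3,:3].T@Rm).as_rotvec()
    n=max(np.linalg.norm(d)/4.8,np.degrees(np.linalg.norm(rv))/8.3)
    print(np.round(d,2).tolist(),np.round(rv,3).tolist(),"rows~%.1f"%n)
E
python3 - <<'E'
from h import *
T=toolT()
rel(T,(.30,-.55,.36),Rt(-76))
rel(T,(.43,-.36,.36),Rt(-79))
rel(T,(.58,.01,.34),Rt(-79))
E
```

```text
[-1.53, -11.31, 14.55] [-0.0, 0.02, -0.002] rows~3.9
[-16.47, -11.28, 32.07] [-0.0, 0.073, -0.002] rows~7.9
[-48.25, -9.23, 56.23] [-0.0, 0.073, -0.002] rows~15.6
```

{"fn": "carry_out", "kwargs": {
  "moves": [
    [1,-1.5,-11.3,14.5,0,0.02,0],
    [1,-1.5,-11.3,14.5,0,0.02,0],
    [1,-1.5,-11.3,14.5,0,0.02,0],
    [1,-1.5,-11.3,14.5,0,0.02,0],
    [1,-16.5,-11.3,32,0,0.07,0],
    [1,-16.5,-11.3,32,0,0.07,0],
    [1,-16.5,-11.3,32,0,0.07,0],
    [1,-16.5,-11.3,32,0,0.07,0],
    [1,-16.5,-11.3,32,0,0.07,0],
    [1,-16.5,-11.3,32,0,0.07,0],
    [1,-16.5,-11.3,32,0,0.07,0]
  ]
}}

```text
time: 1.25
position: [0.4295, -0.3597, 0.3604]
tool_rot: [0.547, -0.449, 0.448, -0.546]
ft_force: [-0.1, -0.9, 0.1]
grip_width: 0.0869
```

Run:
```python
from h import *
T=toolT();print(robot.get_obs()["q"].round(4),T.round(4)); snap("wrist","w1"); np.save("T1.npy",T)
rel(T,(.58,.01,.34),Rt(-79))
```

```text
[-8.9640e-01  3.2600e-01  1.4467e+00 -7.0000e-04  1.3689e+00  4.7800e-01] [[ 1.954e-01 -6.000e-04  9.807e-01  4.295e-01]
 [-9.807e-01 -4.000e-04  1.954e-01 -3.597e-01]
 [ 3.000e-04 -1.000e+00 -7.000e-04  3.604e-01]
 [ 0.000e+00  0.000e+00  0.000e+00  1.000e+00]]
[-33.32, 2.02, 21.99] [0.001, 0.005, 0.0] rows~8.3
```

View pics/w1.png

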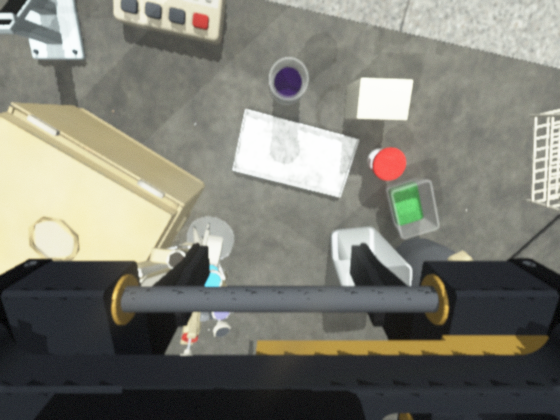

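{"fn": "carry_out", "kwargs": {
  "moves": [
    [1,-33.3,2,22,0,0,0],
    [1,-33.3,2,22,0,0,0],
    [1,-33.3,2,22,0,0,0],
    [1,-33.3,2,22,0,0,0],
    [1,-33.3,2,22,0,0,0],
    [1,-33.3,2,22,0,0,0],
    [1,-33.3,2,22,0,0,0],
    [1,-33.3,2,22,0,0,0],
    [1,-33.3,2,22,0,0,0]
  ]
}}

```text
time: 2.2
position: [0.5822, 0.0128, 0.3398]
tool_rot: [-0.547, 0.448, -0.447, 0.548]
ft_force: [-0.9, -1.4, 0.3]
grip_width: 0.0871
```

Run:
```python
from h import *
T=toolT();print(robot.get_obs()["q"].round(4),T.round(4)); snap("wrist","w2"); np.save("T2.npy",T)
crop("w2","w2c",150,60,430,270,2.8)
for z in (.2,.1):rel(T,(.468,.324,z),Rt(-88))
```

```text
[-0.1709  0.3768  1.4248  0.0024  1.3399  1.1999] [[ 1.981e-01  5.000e-04  9.802e-01  5.822e-01]
 [-9.802e-01  2.300e-03  1.981e-01  1.280e-02]
 [-2.200e-03 -1.000e+00  9.000e-04  3.398e-01]
 [ 0.000e+00  0.000e+00  0.000e+00  1.000e+00]]
[-32.74, 14.05, -5.05] [-0.001, 0.164, -0.002] rows~7.5
[-32.71, 24.05, -5.06] [-0.001, 0.164, -0.002] rows~8.5
```

View pics/w2.png

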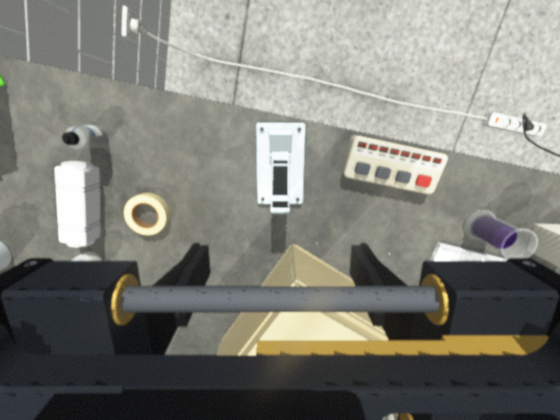

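View pics/w2c.png

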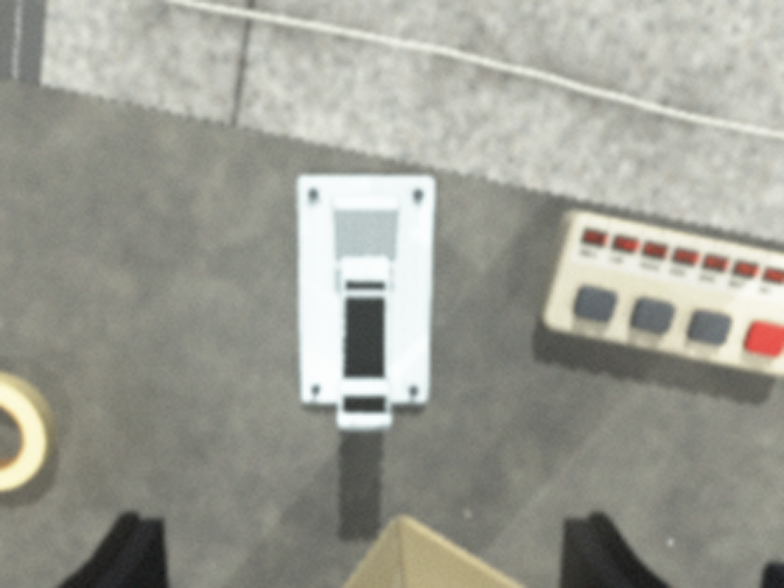

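```bash
cat > fit.py <<'E'
from h import *
from scipy.optimize import least_squares
T=np.load("T2.npy");C=lambda u,v:np.array((150+u/2.8,60+v/2.8))
cs=[atz("wrist",*C(*c),.010,T) for c in [(298,176),(434,176),(303,405),(429,403)]]
for c in cs: print(c.round(4))
c=np.mean(cs,0);ux=(cs[2]+cs[3]-cs[0]-cs[1])/2;uy=(cs[1]+cs[3]-cs[0]-cs[2])/2
print("centre",c,"len",np.linalg.norm(ux),np.linalg.norm(uy),"az",np.degrees(np.arctan2(ux[1],ux[0])))
# rail end corners triangulate top & wrist & side
for nm,p in (("raiend top",(364,414)),("rail end mid at face",(364,388))):
  for z in (.095,.1027,.11): print(nm,z,atz("wrist",*C(*p),z,T).round(4))
a=np.arctan2(ux[1],ux[0]);u=np.array([np.cos(a),np.sin(a),0])
print("proj origin offsets")
for xr,z in ((.039,.103),(-.034,.030),(0.0389+.0,.103)):
   X=np.array([c[0],c[1],0])+u*xr+[0,0,z]; print(xr,z,((proj("wrist",X,T)-[150,60])*2.8).round(1), proj("side",X).round(1),proj("top",X).round(1))
E
python3 fit.py
```

```text
[0.6501 0.0636 0.01  ]
[ 0.6649 -0.0097  0.01  ]
[0.5214 0.0377 0.01  ]
[ 0.5376 -0.0359  0.01  ]
centre [0.59350915 0.01390473 0.01      ] len 0.1306204314039905 0.07506338270150784 az -168.4906107133867
raiend top 0.095 [0.5487 0.006  0.095 ]
raiend top 0.1027 [0.551  0.0065 0.1027]
raiend top 0.11 [0.5532 0.0069 0.11  ]
rail end mid at face 0.095 [0.5616 0.0086 0.095 ]
rail end mid at face 0.1027 [0.5637 0.009  0.1027]
rail end mid at face 0.11 [0.5656 0.0094 0.11  ]
proj origin offsets
0.039 0.103 [366.5 405.9] [298.2 216.4] [260.9 182.5]
-0.034 0.03 [366.1 237.3] [316.3 245.3] [257.5 165.4]
0.0389 0.103 [366.5 405.7] [298.2 216.4] [260.9 182.5]
```

{"fn": "carry_out", "kwargs": {
  "moves": [
    [1,-32.7,14,-5,0,0.164,0],
    [1,-32.7,14,-5,0,0.164,0],
    [1,-32.7,14,-5,0,0.164,0],
    [1,-32.7,14,-5,0,0.164,0],
    [1,-32.7,14,-5,0,0.164,0],
    [1,-32.7,14,-5,0,0.164,0],
    [1,-32.7,14,-5,0,0.164,0],
    [1,-32.7,14,-5,0,0.164,0]
  ]
}}

```text
time: 3.05
position: [0.4663, 0.321, 0.1982]
tool_rot: [0.509, -0.493, 0.491, -0.506]
ft_force: [-0.6, 0.0, -0.2]
grip_width: 0.0869
```

Run:
```python
from h import *
T=toolT();print(robot.get_obs()["q"].round(4),T.round(4)); snap("wrist","w3"); np.save("T3.npy",T)
```

```text
[4.0520e-01 5.1310e-01 1.6290e+00 7.0000e-04 1.0043e+00 1.9435e+00] [[ 0.0321 -0.0047  0.9995  0.4663]
 [-0.9995 -0.0014  0.0321  0.321 ]
 [ 0.0012 -1.     -0.0047  0.1982]
 [ 0.      0.      0.      1.    ]]
```

View pics/w3.png

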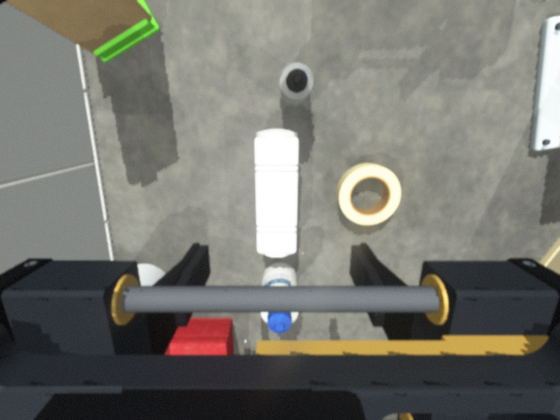

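Run:
```python
from h import *
T=np.load("T2.npy");C=lambda u,v:np.array((150+u/2.8,60+v/2.8));S2=lambda u,v:(270+u/8,200+v/8)
c=np.array([.5935,.0139,0]);a=np.radians(-168.5);u=np.array([np.cos(a),np.sin(a),0]);w=np.array([-u[1],u[0],0])
for nm,p,s in (("end",(364,428),(214,123)),("bar2",(365,385),(250,168)),("endL",(338,426),(238,103)),("endR",(391,426),(190,145)),("toeL",(334,201),(455,318)),("toeR",(399,201),(395,360)),("footblack",(365,284),(330,302)),("corner+x-y",(434,176),(378,507)),("corner+x+y",(298,176),(497,390)),("c-x-y",(429,403),(120,330))):
    x,e=tri([ray("wrist",*C(*p),T),ray("side",*S2(*s))]);print(nm,x.round(4),np.round(e[0],4),"rest frame",np.round([(x-c)@u,(x-c)@w,x[2]],4), "sl",np.round(((x-c)@u*.7071-(x[2]-.095)*-.7071, -(x-c)@u*.7071+(x[2]-.095)*.7071),4))
crop("w3","w3c",200,100,420,270,3.6)
T3=np.load("T3.npy")
```

```text
end [0.5455 0.0061 0.1013] 0.0022 rest frame [ 0.0486 -0.002   0.1013] sl [ 0.0388 -0.0299]
bar2 [0.5635 0.0093 0.0898] 0.002 rest frame [ 0.0303 -0.0015  0.0898] sl [ 0.0177 -0.0251]
endL [0.5445 0.0186 0.1036] 0.0019 rest frame [ 0.047  -0.0144  0.1036] sl [ 0.0394 -0.0272]
endR [ 0.5481 -0.0069  0.0991] 0.0018 rest frame [0.0486 0.0113 0.0991] sl [ 0.0373 -0.0315]
toeL [0.6446 0.0418 0.0556] 0.002 rest frame [-0.0556 -0.0172  0.0556] sl [-0.0672  0.0115]
toeR [0.6501 0.0091 0.0583] 0.0006 rest frame [-0.0546  0.016   0.0583] sl [-0.0645  0.0126]
footblack [0.6051 0.0173 0.047 ] 0.0008 rest frame [-0.0121 -0.001   0.047 ] sl [-0.0424 -0.0254]
corner+x-y [ 0.6659 -0.0093  0.0052] 0.0013 rest frame [-0.0664  0.0371  0.0052] sl [-0.1104 -0.0166]
corner+x+y [0.6506 0.0644 0.0075] 0.0009 rest frame [-0.066  -0.0381  0.0075] sl [-0.1086 -0.0152]
c-x-y [ 0.5409 -0.0339  0.0128] 0.0029 rest frame [0.061  0.0363 0.0128] sl [-0.015  -0.1013]
```

View pics/w3c.png

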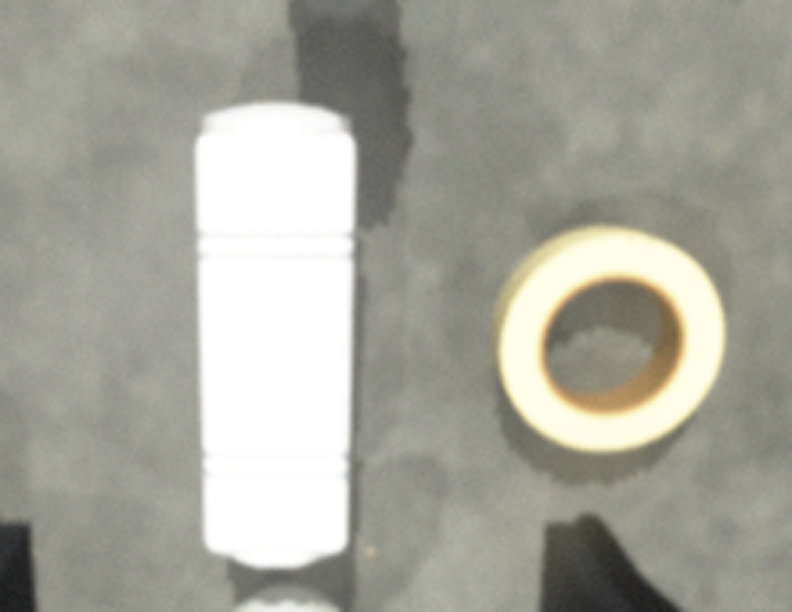

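Run:
```python
from h import *
T=np.load("T3.npy");C=lambda u,v:(200+u/3.6,100+v/3.6)
P=[atz("wrist",*C(*p),.044,T) for p in ((199,244),(354,244),(203,465),(350,465),(275,237),(275,257),(275,455),(275,475))]
for p in P:print(p.round(4))
c=np.mean(P[:4],0);d=(P[0]+P[1]-P[2]-P[3]);print(c,np.degrees(np.arctan2(d[1],d[0])),"sp",np.linalg.norm(d)/2)
# height: rays for rib line in top/side image
A=lambda u,v:(130+u/5,140+v/5);S=lambda u,v:(270+u/5,120+v/5)
for w,t,s in (((199,244),(100,322),(490,322)),((203,465),(98,422),(385,246))):
    print(tri([ray("wrist",*C(*w),T),ray("top",*A(*t))]))
# also the bystanders refs
T=toolT()
for z in (.1,.022+.006-.001):
  rel(T,(c[0],c[1],z),Rt(-90+np.degrees(np.arctan2(d[1],d[0]))))
```

```text
[0.5003 0.3465 0.044 ]
[0.5017 0.3032 0.044 ]
[0.4341 0.3448 0.044 ]
[0.4355 0.3009 0.044 ]
[0.5029 0.3253 0.044 ]
[0.4973 0.3251 0.044 ]
[0.438  0.3234 0.044 ]
[0.4316 0.3232 0.044 ]
[0.4678844  0.32385185 0.044     ] 1.701723750441855 sp 0.06617502711064659
(array([0.50004134, 0.34664327, 0.04328171]), [np.float64(0.00016300650390785386), np.float64(0.00016300650390767643)])
(array([0.43723582, 0.34348892, 0.05064375]), [np.float64(0.0009349712745254775), np.float64(0.0009349712745255528)])
[-0.33, 9.86, 0.14] [0.004, 0.002, 0.001] rows~2.1
[-0.34, 17.16, 0.16] [0.004, 0.002, 0.001] rows~3.6
```

{"fn": "carry_out", "kwargs": {
  "moves": [
    [1,-0.3,10,0.15,0.004,0,0],
    [1,-0.3,10,0.15,0.004,0,0],
    [1,-0.3,10,0.15,0.004,0,0],
    [1,-0.3,14,0.15,0.004,0,0],
    [1,-0.3,16.8,0.15,0.004,0,0],
    [1,-0.3,16.8,0.15,0.004,0,0],
    [1,-0.3,16.8,0.15,0.004,0,0],
    [0,-0.3,16.8,0.15,0.004,0,0],
    [0,-0.3,16.8,0.15,0.004,0,0],
    [0,-0.3,16.8,0.15,0.004,0,0],
    [0,-0.3,16.8,0.15,0.004,0,0],
    [0,-0.3,16.8,0.15,0.004,0,0],
    [0,-0.3,16.8,0.15,0.004,0,0],
    [0,-0.3,16.8,0.15,0.004,0,0]
  ],
  "force": 45
}}

```text
time: 4.5
position: [0.4697, 0.3235, 0.0326]
tool_rot: [-0.507, 0.491, -0.493, 0.509]
ft_force: [-0.4, 0.8, 0.3]
grip_width: 0.0438
```

Run:
```python
from h import *
o=robot.get_obs();print(o["ft_force"],o["moment"],o["grip_width"],o["q"].round(3));T=toolT();print(T.round(4))
```

```text
[-0.39140588  0.82043507  0.29241321] [ 0.19768261  0.10778438 -0.0162227 ] 0.043760022521014935 [ 0.408  0.776  1.715 -0.002  0.647  1.95 ]
[[ 3.080e-02  4.000e-03  9.995e-01  4.697e-01]
 [-9.995e-01  4.000e-04  3.080e-02  3.235e-01]
 [-3.000e-04 -1.000e+00  4.000e-03  3.260e-02]
 [ 0.000e+00  0.000e+00  0.000e+00  1.000e+00]]
```

{"fn": "carry_out", "kwargs": {
  "moves": [
    [0,0,-3,0,0,0,0],
    [0,0,-8,0,0,0,0],
    [0,0,-14,0,0,0,0],
    [0,0,-14,0,0,0,0],
    [0,0,-14,0,0,0,0],
    [0,0,-14,0,0,0,0],
    [0,0,-14,0,0,0,0]
  ]
}}

```text
time: 5.2
position: [0.4672, 0.3224, 0.1698]
tool_rot: [0.509, -0.492, 0.492, -0.507]
ft_force: [0.9, 0.1, -3.6]
grip_width: 0.0436
```

Run:
```python
from h import *
for i in range(3):
    o=robot.get_obs();print(o["ft_force"].round(2),o["moment"].round(3),o["grip_width"]); snap("wrist","w4")
T=toolT();print(T.round(4)); snap("side","s4"); crop("s4","s4c",290,60,450,200,5)
```

```text
[ 0.89  0.11 -3.58] [-0.031  0.103  0.024] 0.04357613559079389
[-0.11 -0.1  -3.78] [0.027 0.11  0.012] 0.043483132853123836
[ 0.31  0.9  -3.39] [ 0.021  0.119 -0.033] 0.04346954785370886
[[ 3.070e-02  3.000e-04  9.995e-01  4.682e-01]
 [-9.995e-01 -1.500e-03  3.070e-02  3.228e-01]
 [ 1.500e-03 -1.000e+00  2.000e-04  1.706e-01]
 [ 0.000e+00  0.000e+00  0.000e+00  1.000e+00]]
```

View pics/w4.png

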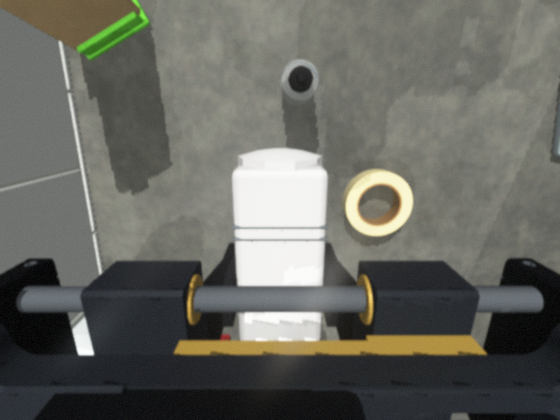

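View pics/s4c.png

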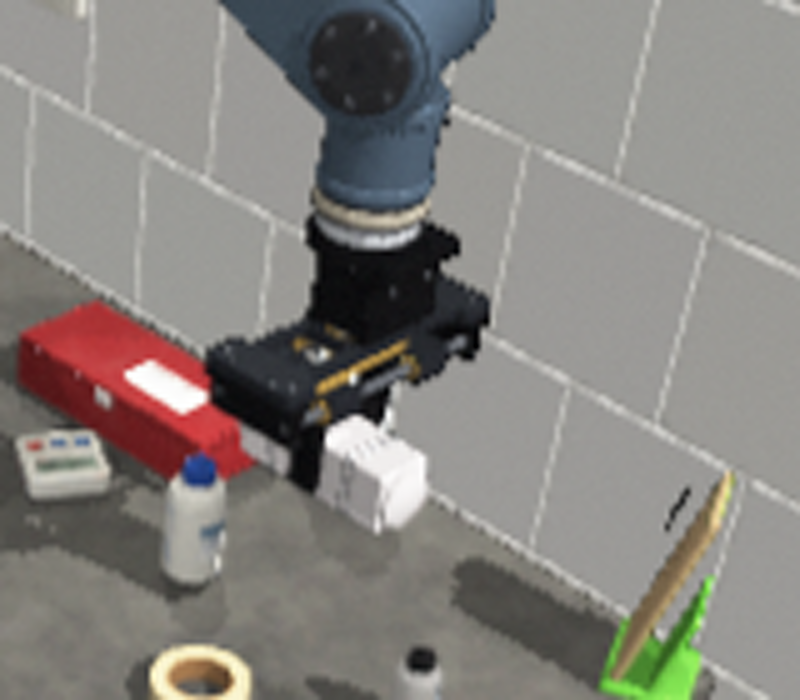

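{"fn": "carry_out", "kwargs": {
  "moves": [
    [0,0,0,0,0,0,0],
    [0,0,0,0,0,0,0]
  ],
  "force": 14
}}

```text
time: 5.6
position: [0.4691, 0.3232, 0.1722]
tool_rot: [-0.507, 0.491, -0.493, 0.508]
ft_force: [1.2, 0.1, -4.0]
grip_width: 0.0439
```

Run:
```python
from h import *
o=robot.get_obs();print(o["ft_force"].round(2),o["moment"].round(3),o["grip_width"]); a=snap("wrist","w5");b=cv2.imread("pics/w4.png")
cv2.imwrite("pics/w45.png",np.hstack([b[120:350,200:360],a[120:350,200:360]]).repeat(2,0).repeat(2,1))
```

```text
[ 1.2   0.08 -3.98] [0.024 0.118 0.007] 0.04388264371438257
```

View pics/w45.png

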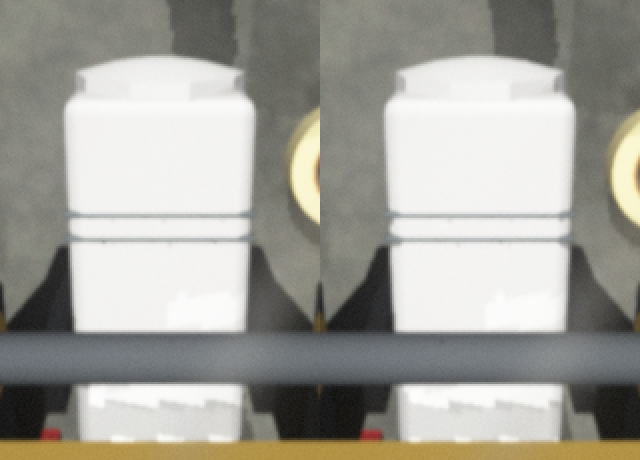

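No sag yet at 14 N; try weaker.

{"fn": "carry_out", "kwargs": {
  "moves": [
    [0,0,0,0,0,0,0],
    [0,0,0,0,0,0,0]
  ],
  "force": 8
}}

```text
time: 5.85
position: [0.4692, 0.3233, 0.1727]
tool_rot: [-0.507, 0.491, -0.493, 0.509]
ft_force: [-0.4, -0.4, -3.4]
grip_width: 0.0439
```

Run:
```python
from h import *
o=robot.get_obs();print(o["ft_force"].round(2),o["moment"].round(3),o["grip_width"]); a=snap("wrist","w6");b=cv2.imread("pics/w4.png")
cv2.imwrite("pics/w46.png",np.hstack([b[120:350,200:360],a[120:350,200:360]]).repeat(2,0).repeat(2,1))
```

```text
[-0.4  -0.42 -3.44] [ 0.034  0.11  -0.034] 0.04393649077878803
```

View pics/w46.png

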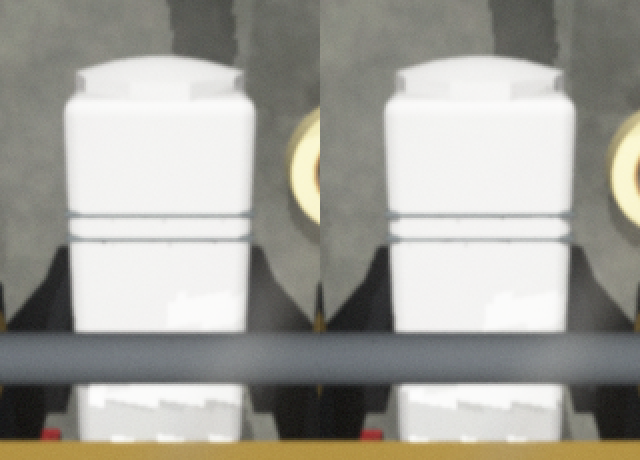

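{"fn": "carry_out", "kwargs": {
  "moves": [
    [0,0,0,0,0,0,0]
  ],
  "force": 5.5
}}

```text
time: 6.0
position: [0.4693, 0.3233, 0.1727]
tool_rot: [-0.506, 0.491, -0.493, 0.509]
ft_force: [0.3, 0.2, -2.7]
grip_width: 0.0439
```

Run:
```python
from h import *
o=robot.get_obs();print(o["ft_force"].round(2),o["moment"].round(3),o["grip_width"]); a=snap("wrist","w7");b=cv2.imread("pics/w4.png")
cv2.imwrite("pics/w47.png",np.hstack([b[120:350,200:360],a[120:350,200:360]]).repeat(2,0).repeat(2,1))
```

```text
[ 0.26  0.21 -2.74] [-0.03  0.01  0.03] 0.04393052899603825
```

View pics/w47.png

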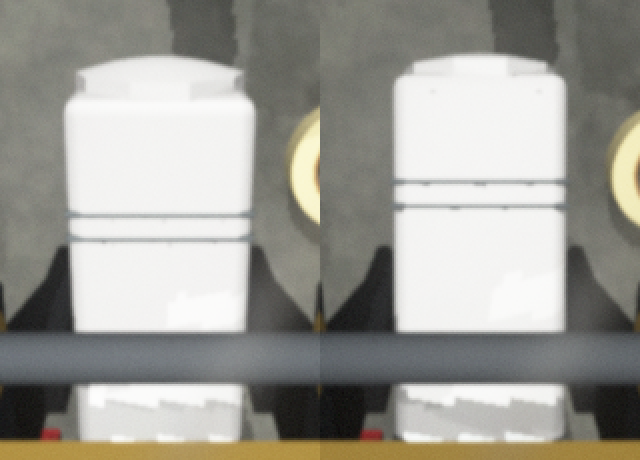

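{"fn": "carry_out", "kwargs": {
  "moves": [
    [0,0,0,0,0,0,0],
    [0,0,0,0,0,0,0],
    [0,0,0,0,0,0,0]
  ],
  "force": 45
}}

```text
time: 6.35
position: [0.4692, 0.3233, 0.1726]
tool_rot: [-0.507, 0.491, -0.493, 0.509]
ft_force: [-0.7, 0.7, -4.1]
grip_width: 0.0436
```

Run:
```python
from h import *
o=robot.get_obs();print(o["ft_force"].round(2),o["moment"].round(3),o["grip_width"],o["q"].round(3)); a=snap("wrist","w8");np.save("T8.npy",toolT());print(toolT().round(4))
snap("side","s8");crop("s8","s8c",310,110,400,190,8);crop("w8","w8c",200,110,360,360,2.4)
```

```text
[-0.68  0.68 -4.06] [-0.007  0.111  0.023] 0.043649840526561325 [ 0.408  0.551  1.647 -0.002  0.94   1.949]
[[ 3.080e-02  4.100e-03  9.995e-01  4.692e-01]
 [-9.995e-01  2.000e-04  3.080e-02  3.233e-01]
 [-0.000e+00 -1.000e+00  4.100e-03  1.726e-01]
 [ 0.000e+00  0.000e+00  0.000e+00  1.000e+00]]
```

View pics/s8c.png

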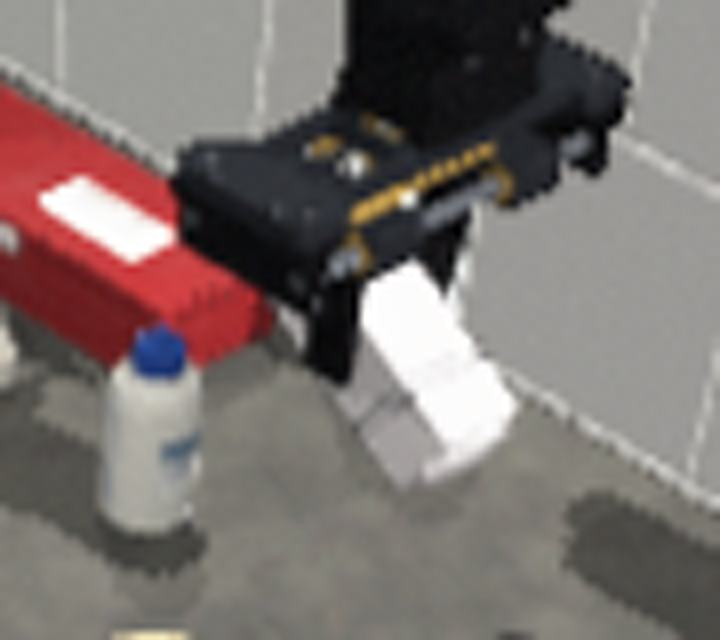

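View pics/w8c.png

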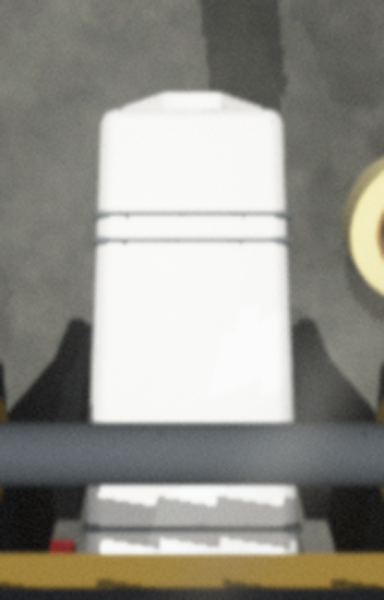

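```bash
cat > ff.py <<'E'
from h import *
from scipy.optimize import least_squares
T=np.eye(4)  # work in tool frame
C=lambda u,v:np.array((200+u/2.4,110+v/2.4))
obs=[((.036,1),(98,214)),((.036,-1),(288,214)),((.030,1),(96,240)),((.030,-1),(290,240)),((-.030,0),(194,527))]
def pt(p,x,s):
    th,y0,z0,x0=p
    # float axis (heavy) dir in tool (y,z): level-> +z ; sag th -> z cos + y sin ; top normal: -y cos + z sin
    ax=np.array([0,np.sin(th),np.cos(th)]);n=np.array([0,-np.cos(th),np.sin(th)])
    return np.array([x0-s*.022,y0,z0])+ax*x+n*.022
def f(p):
    r=[]
    for (x,s),o in obs:
        e=proj("wrist",pt(p,x,s),T)-C(*o)
        r+= list(e) if s else [e[1]]
    return r
s=least_squares(f,[.6,.01,0,0]);print(np.degrees(s.x[0]),s.x[1:],np.round(s.fun,2))
E
python3 ff.py
```

```text
37.361033937477174 [ 0.01242179 -0.00166106  0.00012236] [-0.47  0.37  0.45  0.37 -0.14 -0.2   0.15 -0.19 -0.29]
```

```bash
cat > tgt.py <<'E'
from h import *
import sys
S=np.array([.5855,.0130,.095]);a=np.radians(11.5);t=np.array([np.cos(a),np.sin(a),0]);Z=np.array([0,0,1.])
u=(-t+Z)/2**.5;n=(t+Z)/2**.5
off=np.array([.0001,.0124,-.0017])
Rm=Rt(-78.5,-7.6)
def tcp(ds,dn): return S+u*ds+n*dn-Rm@off
E
python3 - <<'E'
from tgt import *
T=toolT()
print("axis check",Rm@[0,np.sin(np.radians(37.4)),np.cos(np.radians(37.4))],-u)
for ds,dn,dz in ((.004,.03,.1),(.004,.03,0)): print((tcp(ds,dn)+[0,0,dz]).round(4)); rel(T,tcp(ds,dn)+[0,0,dz],Rm)
E
```

```text
axis check [ 0.6929114   0.14097442 -0.70710678] [ 0.6929114   0.14097442 -0.70710678]
[0.6068 0.0174 0.2311]
[30.99, -5.8, 12.84] [-0.136, -0.17, -0.011] rows~7.1
[0.6068 0.0174 0.1311]
[30.99, 4.2, 12.8] [-0.136, -0.17, -0.011] rows~7.0
```

{"fn": "carry_out", "kwargs": {
  "moves": [
    [0,0,-4,0,0,0,0],
    [0,3,-6,1.5,0,0,0],
    [0,8,-6,3.5,-0.04,-0.05,0],
    [0,12,-6,5.5,-0.08,-0.1,-0.01],
    [0,16,-6,7.5,-0.136,-0.17,-0.01],
    [0,20,-6,9,-0.136,-0.17,-0.01],
    [0,24,-6,10.5,-0.136,-0.17,-0.01],
    [0,28,-6,12,-0.136,-0.17,-0.01],
    [0,31,-5.8,12.8,-0.136,-0.17,-0.01],
    [0,31,-5.8,12.8,-0.136,-0.17,-0.01],
    [0,31,-5.8,12.8,-0.136,-0.17,-0.01],
    [0,31,-5.8,12.8,-0.136,-0.17,-0.01]
  ]
}}

```text
time: 7.65
position: [0.6058, 0.0182, 0.2308]
tool_rot: [0.583, -0.476, 0.416, -0.511]
ft_force: [-0.3, 0.8, -4.4]
grip_width: 0.0435
```

Run:
```python
from tgt import *
o=robot.get_obs();print(o["ft_force"].round(2),o["moment"].round(3),o["q"].round(3))
snap("wrist","w9");snap("side","s9");T=toolT();print(T.round(4));crop("s9","s9c",250,140,350,240,6);crop("w9","w9c",200,110,360,360,2.4)
print("des",(tcp(.004,.03)+[0,0,.1]).round(4))
for dn in (.03,.005): rel(T,tcp(.004,dn),Rm)
```

```text
[-0.27  0.81 -4.36] [ 0.008 -0.082  0.003] [-0.134  0.572  1.405 -0.044  1.291  1.25 ]
[[ 0.2012 -0.1297  0.9709  0.6059]
 [-0.9795 -0.0253  0.1996  0.0187]
 [-0.0013 -0.9912 -0.1322  0.2311]
 [ 0.      0.      0.      1.    ]]
des [0.6068 0.0174 0.2311]
[0.15, 9.9, 1.38] [-0.0, 0.002, -0.001] rows~2.1
[0.15, 11.89, -0.14] [-0.0, 0.002, -0.001] rows~2.5
```

View pics/s9c.png

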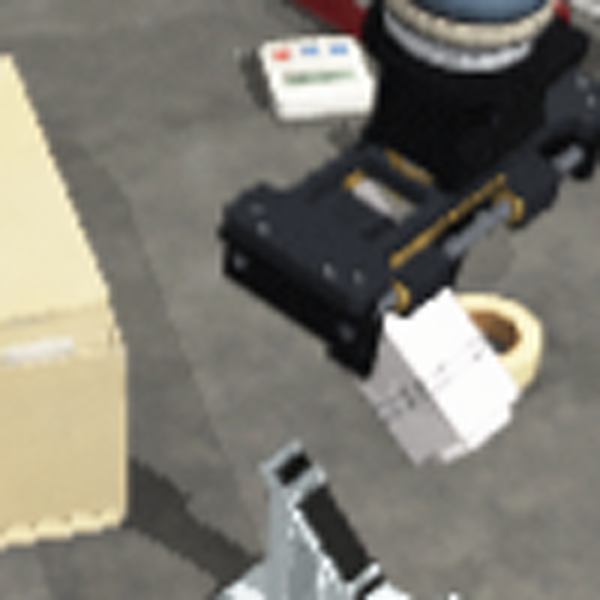

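View pics/w9c.png

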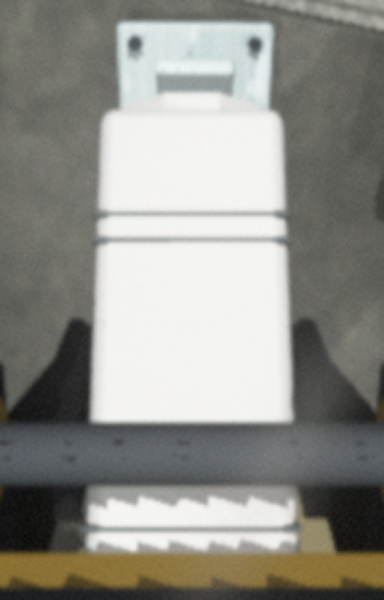

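{"fn": "carry_out", "kwargs": {
  "moves": [
    [0,0.1,4,0.5,0,0,0],
    [0,0.1,7.5,1,0,0,0],
    [0,0.1,9.9,1.4,0,0,0],
    [0,0.1,10.9,0.6,0,0,0],
    [0,0.1,11.6,0.1,0,0,0],
    [0,0.1,11.9,-0.1,0,0,0],
    [0,0.1,11.9,-0.1,0,0,0],
    [0,0.1,11.9,-0.1,0,0,0]
  ]
}}

```text
time: 8.55
position: [0.591, 0.0132, 0.1141]
tool_rot: [0.582, -0.475, 0.417, -0.511]
ft_force: [0.5, 0.4, -3.9]
grip_width: 0.0436
```

Run:
```python
from tgt import *
o=robot.get_obs();print(o["ft_force"].round(2),o["moment"].round(3),o["q"].round(3))
snap("wrist","w10");snap("side","s10");T=toolT();print(T.round(4));crop("s10","s10c",270,170,350,250,8);crop("w10","w10c",200,110,360,360,2.4)
for ds in (.004,0):
  for dn in (.005,0,-.003): print(ds,dn,tcp(ds,dn).round(4)); rel(T,tcp(ds,dn),Rm)
```

```text
[ 0.51  0.35 -3.92] [ 0.054 -0.077  0.037] [-0.145  0.701  1.535 -0.052  1.029  1.253]
[[ 1.999e-01 -1.278e-01  9.714e-01  5.908e-01]
 [-9.798e-01 -2.590e-02  1.982e-01  1.310e-02]
 [-2.000e-04 -9.915e-01 -1.304e-01  1.139e-01]
 [ 0.000e+00  0.000e+00  0.000e+00  1.000e+00]]
0.004 0.005 [0.5894 0.0139 0.1134]
[-0.11, 0.06, -0.11] [-0.002, 0.001, -0.0] rows~0.0
0.004 0 [0.586  0.0132 0.1099]
[-0.11, 0.46, -0.42] [-0.002, 0.001, -0.0] rows~0.1
0.004 -0.003 [0.5839 0.0128 0.1078]
[-0.11, 0.7, -0.6] [-0.002, 0.001, -0.0] rows~0.2
0 0.005 [0.5922 0.0145 0.1106]
[-0.11, 0.3, 0.21] [-0.002, 0.001, -0.0] rows~0.1
0 0 [0.5887 0.0138 0.1071]
[-0.11, 0.7, -0.1] [-0.002, 0.001, -0.0] rows~0.1
0 -0.003 [0.5867 0.0133 0.1049]
[-0.11, 0.94, -0.28] [-0.002, 0.001, -0.0] rows~0.2
```

View pics/s10c.png

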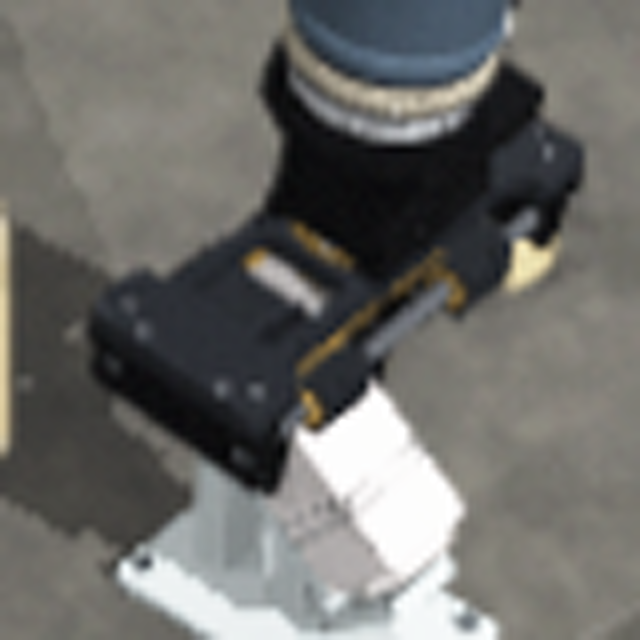

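View pics/w10c.png

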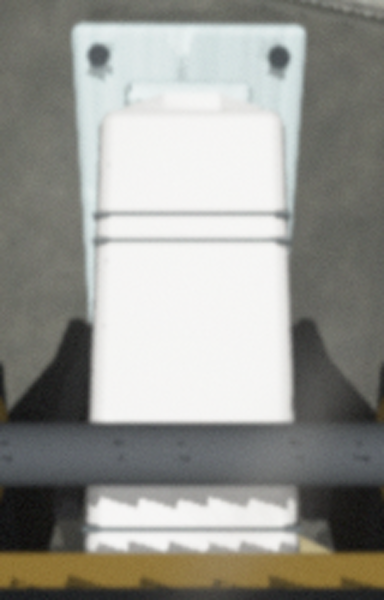

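{"fn": "carry_out", "kwargs": {
  "moves": [
    [0,-0.1,0.25,-0.15,0,0,0],
    [0,-0.1,0.5,-0.32,0,0,0],
    [0,-0.1,0.5,-0.32,0,0,0],
    [0,-0.1,0.5,-0.32,0,0,0]
  ]
}}

```text
time: 9.05
position: [0.5906, 0.013, 0.1133]
tool_rot: [0.58, -0.473, 0.42, -0.513]
ft_force: [1.7, 1.3, 15.5]
grip_width: 0.0437
```

Run:
```python
from tgt import *
o=robot.get_obs();print(o["ft_force"].round(2),o["moment"].round(3))
T=toolT();snap("side","s11");crop("s11","s11c",270,190,350,260,8)
C=T[:3,3]+T[:3,:3]@off-S;print("ds,dn,lat",(C@u).round(4),(C@n).round(4),(C@T[:3,0]).round(4))
```

```text
[ 1.67  1.29 15.54] [ 0.067  0.24  -0.014]
ds,dn,lat 0.0031 0.0056 0.0012
```

View pics/s11c.png

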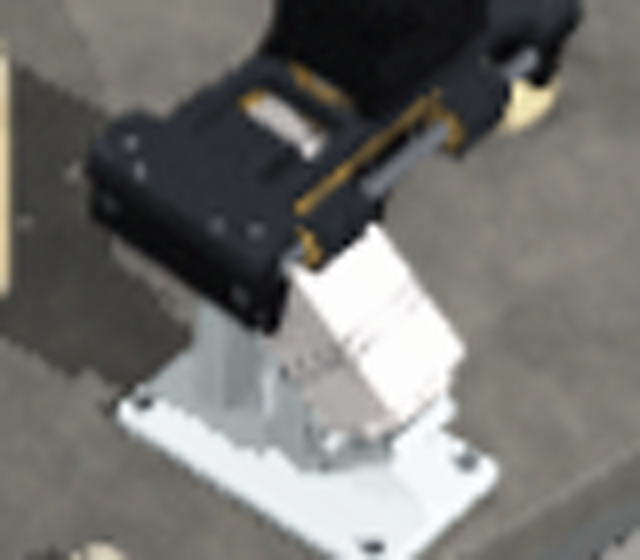

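{"fn": "carry_out", "kwargs": {
  "moves": [
    [0,0,-0.25,0.16,0,0,0],
    [0,0,-0.3,0.19,0,0,0],
    [0,0,-0.3,0.19,0,0,0]
  ]
}}

```text
time: 9.4
position: [0.5908, 0.0132, 0.1133]
tool_rot: [0.582, -0.474, 0.418, -0.511]
ft_force: [2.1, -0.5, 8.0]
grip_width: 0.0436
```

Run:
```python
from tgt import *
o=robot.get_obs();print(o["ft_force"].round(2),o["moment"].round(3))
T=toolT();snap("wrist","w12");crop("w12","w12c",200,110,360,360,2.4)
C=T[:3,3]+T[:3,:3]@off-S;print("ds,dn,lat",(C@u).round(4),(C@n).round(4),(C@T[:3,0]).round(4))
```

```text
[ 2.06 -0.5   7.98] [-0.151 -0.046  0.037]
ds,dn,lat 0.003 0.0057 0.001
```

View pics/w12c.png

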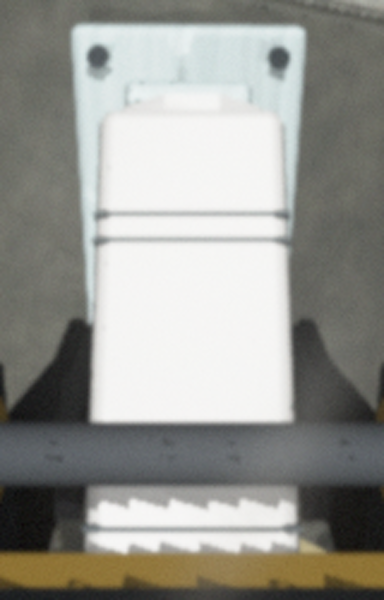

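{"fn": "carry_out", "kwargs": {
  "moves": [
    [0.56,0,-0.3,0.19,0,0,0],
    [0.56,0,-0.3,0.19,0,0,0],
    [0.7,0,-0.3,0.19,0,0,0],
    [0.7,0,-0.3,0.19,0,0,0]
  ]
}}

```text
time: 9.85
position: [0.59, 0.0144, 0.1135]
tool_rot: [0.583, -0.477, 0.416, -0.51]
ft_force: [-0.0, -0.2, 0.1]
grip_width: 0.0569
```

Run:
```python
from tgt import *
o=robot.get_obs();print(o["ft_force"].round(2),o["moment"].round(3),o["grip_width"])
T=toolT();print(T[:3,3]);np.save("T13.npy",T);snap("wrist","w13");crop("w13","w13c",200,110,360,360,2.4);snap("side","s13");crop("s13","s13c",270,190,350,260,8)
```

```text
[-0.03 -0.24  0.05] [ 0.04  -0.069  0.009] 0.05694515285763226
[0.58999222 0.0144029  0.11353996]
```

View pics/w13c.png

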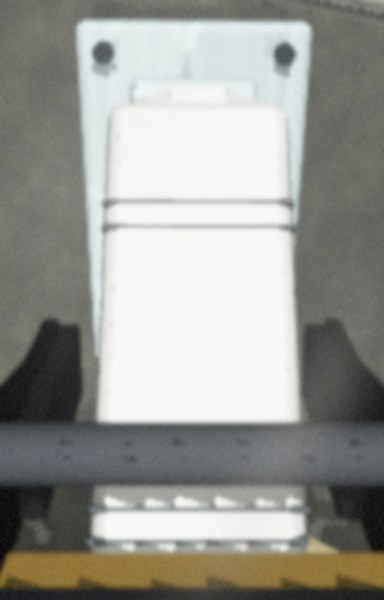

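View pics/s13c.png

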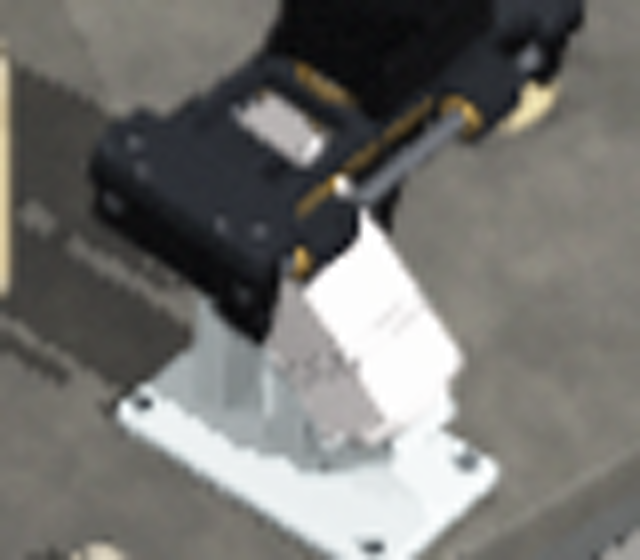

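```bash
sed 's/^obs=.*/obs=[((.036,1),(103,202)),((.036,-1),(293,202)),((.030,1),(101,227)),((.030,-1),(297,227)),((-.030,0),(194,508)),((-.036,0),(194,545))]/' ff.py > ff2.py
cat >> ff2.py <<'E'
T=np.load("T13.npy");p=s.x
C=T[:3,3]+T[:3,:3]@np.array([p[3],p[1],p[2]]);ax=T[:3,:3]@np.array([0,np.sin(p[0]),np.cos(p[0])])
print("centre",C.round(4),"axis az",np.degrees(np.arctan2(ax[1],ax[0])),"pitch",np.degrees(np.arcsin(-ax[2])))
E
python3 ff2.py
```

```text
44.35763376408301 [0.00878248 0.00168147 0.00138447] [-0.11  0.38  0.47  0.38  0.09 -0.43 -0.45 -0.43  0.48 -0.38]
centre [0.5907 0.0132 0.1046] axis az 11.62700526515397 pitch 52.03174887969368
```

Run:
```python
from tgt import *
o=robot.get_obs();print(o["ft_force"].round(2),o["moment"].round(3),o["grip_width"])
T=toolT();snap("wrist","w14");snap("side","s14")
a=cv2.imread("pics/w13.png").astype(int);b=cv2.imread("pics/w14.png").astype(int);print(abs(a-b).max(2)[:230].mean())
def ov(src,name,C,az,pitch,u0,v0,u1,v1,k):
    im=cv2.resize(cv2.imread(f"pics/{src}.png")[v0:v1,u0:u1],None,fx=k,fy=k,interpolation=cv2.INTER_CUBIC)
    a,p=np.radians([az,pitch]);ax=np.array([np.cos(a)*np.cos(p),np.sin(a)*np.cos(p),-np.sin(p)]);lat=np.array([-np.sin(a),np.cos(a),0]);nn=np.cross(ax,lat)
    for x in (-.063,-.036,.036,.063):
        q=[((proj("side",np.array(C)+ax*x+lat*y+nn*z)-[u0,v0]+.5)*k-.5).astype(int) for y,z in ((-.022,-.022),(.022,-.022),(.022,.022),(-.022,.022))]
        cv2.polylines(im,[np.array(q)],True,(0,0,255) if x>0 else (0,160,0),1)
    cv2.imwrite(f"pics/{name}.png",im)
ov("s14","s14a",[.5907,.0132,.1046],11.6,52,270,190,350,260,8)
ov("s14","s14b",[.5855,.013,.095],11.6,45,270,190,350,260,8)
```

```text
[ 0.12 -0.38 -0.04] [ 0.051 -0.115  0.033] 0.059240945888470134
3.496599378881988
```

View pics/s14a.png

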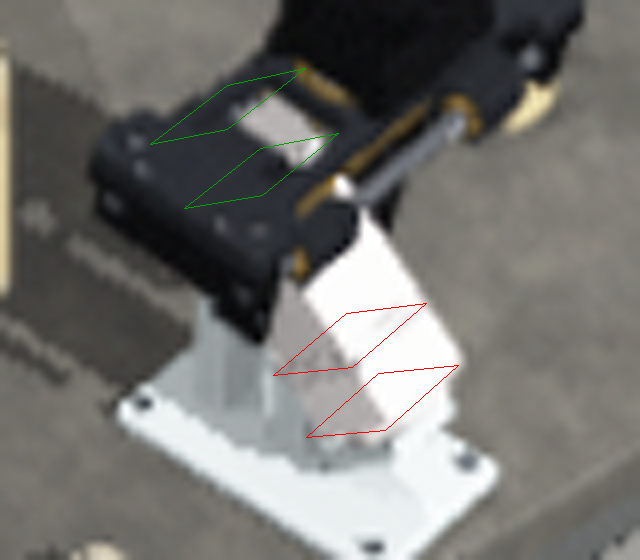

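View pics/s14b.png

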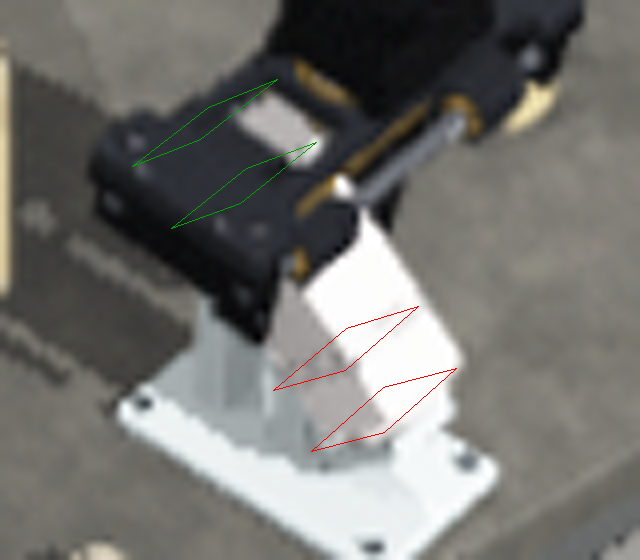

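Run:
```python
from h import *
crop("w14","w14c",200,110,360,360,2.4)
```

```text
(no output)
```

View pics/w14c.png

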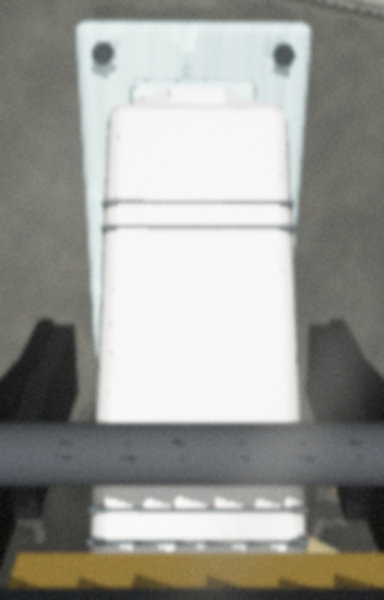

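```bash
cat > kin.py <<'E'
from h import *
from scipy.optimize import least_squares
D=[([-1.4845,.5285,1.4339,0,1.1814,-.1784],[.1635,-.6025,.2466]),([-.8964,.326,1.4467,-.0007,1.3689,.478],[.4295,-.3597,.3604]),
([-.1709,.3768,1.4248,.0024,1.3399,1.1999],[.5822,.0128,.3398]),([.4052,.5131,1.629,.0007,1.0043,1.9435],[.4663,.321,.1982]),
([.408,.776,1.715,-.002,.647,1.95],[.4697,.3235,.0326]),([-.134,.572,1.405,-.044,1.291,1.25],[.6059,.0187,.2311]),([-.145,.701,1.535,-.052,1.029,1.253],[.5908,.0131,.1139]),([.408,.551,1.647,-.002,.94,1.949],[.4692,.3233,.1726])]
Ry=lambda a:R.from_euler('y',a).as_matrix();Rz=lambda a:R.from_euler('z',a).as_matrix()
def fk(q,P):
    h,a,b,e,L,d,c=P  # base: arm plane rotated q1 ; lateral offset d ; 
    R1=Rz(q[0]);R2=R1@Ry(q[1]);R3=R2@Ry(q[2]);R4=R3@Rz(q[3]);R5=R4@Ry(q[4]);R6=R5@Rz(q[5])
    p=R1@[c,d,h]+R2@[0,0,a]+R3@[e,0,b]+R6@[0,0,L]
    return p,R6
P0=[.3,.4,.4,0,.2,.111,0]
def res(P): return np.concatenate([ (fk(q,P)[0]-x)*1e3 for q,x in D]+[(np.array(P)-P0)*3])
s=least_squares(res,P0);P=s.x
if __name__=="__main__":
    print(P.round(3));print(np.abs(s.fun[:-7]).max(),np.sqrt((s.fun[:-7]**2).mean()))
    for q,_ in D[:2]+D[-2:]: print(fk(q,P)[1].round(2).tolist())
E
python3 kin.py
```

```text
[ 0.273  0.588  0.392  0.114  0.28   0.111 -0.   ]
0.28103852772312643 0.09763681635266185
[[-0.26, 0.97, -0.0], [0.97, 0.26, 0.0], [0.0, 0.0, -1.0]]
[[-0.2, 0.98, -0.0], [0.98, 0.2, -0.0], [-0.0, -0.0, -1.0]]
[[-0.2, 0.97, -0.13], [0.98, 0.2, -0.03], [-0.0, -0.13, -0.99]]
[[-0.03, 1.0, 0.0], [1.0, 0.03, -0.0], [-0.0, 0.0, -1.0]]
```

```bash
cat >> kin.py <<'E'
lo=np.array([-3.08,-.75,.22,-1.43,0,-2.85]);hi=np.array([3.08,2.2,2.44,4.57,2.65,2.85])
M=np.array([[-1,0,0],[0,0,1],[0,1,0.]])  # R6 = Rtool @ M' mapping: tool x=-x6, tool y=z6, tool z=y6
def ik(pos,Rtool,q0):
    R6=np.stack([-Rtool[:,0],Rtool[:,2],Rtool[:,1]],1)
    def f(q):
        p,Rr=fk(q,P);return np.concatenate([(p-pos)*10,R.from_matrix(Rr.T@R6).as_rotvec()])
    s=least_squares(f,np.clip(q0,lo+1e-3,hi-1e-3),bounds=(lo,hi));return s.x,np.linalg.norm(s.fun)
E
python3 - <<'E'
from kin import *; from tgt import *
q0=robot.get_obs()["q"];print(q0.round(3))
for p in (0,20,30,35,40,45):
  for back in (0.12,0):
    Rp=Rt(-78.5,p);g=S+u*.04;pos=g-Rp[:,1]*(.006+back)
    best=min((ik(pos,Rp,qq) for qq in (q0,q0+[0,0,0,.8,-.5,-.8],q0+[0,0,0,3.0,-.7,-2.8],q0+[0,0,0,-.9,-.5,.9])),key=lambda r:r[1])
    print(p,back,pos.round(3),best[0].round(3),round(best[1],4))
E
```

```text
[-0.144  0.702  1.534 -0.051  1.032  1.255]
0 0.12 [0.558 0.007 0.249] [-0.187  0.435  1.601  0.     1.106  1.183] 0.0
0 0 [0.558 0.007 0.129] [-0.187  0.604  1.706  0.     0.831  1.183] 0.0
20 0.12 [ 0.516 -0.001  0.242] [-0.314  0.294  1.944  0.295  0.618  0.84 ] 0.0
20 0 [0.556 0.007 0.129] [-0.269  0.551  1.955  0.459  0.357  0.692] 0.0
30 0.12 [ 0.496 -0.005  0.232] [-0.405  0.276  2.117  0.779  0.417  0.296] 0.0
30 0 [0.555 0.007 0.128] [-0.319  0.568  2.075  1.439  0.253 -0.324] 0.0
35 0.12 [ 0.487 -0.007  0.226] [-0.459  0.29   2.205  1.212  0.385 -0.182] 0.0
35 0 [0.554 0.007 0.128] [-0.346  0.591  2.133  1.942  0.326 -0.853] 0.0
40 0.12 [ 0.478 -0.009  0.22 ] [-0.519  0.326  2.294  1.66   0.439 -0.689] 0.0
40 0 [0.554 0.007 0.128] [-0.375  0.627  2.189  2.22   0.455 -1.163] 0.0
45 0.12 [ 0.47  -0.01   0.212] [-0.584  0.393  2.384  1.977  0.575 -1.089] 0.0
45 0 [0.554 0.007 0.128] [-0.404  0.675  2.241  2.365  0.611 -1.348] 0.0
```

Run:
```python
from kin import *; from tgt import *
T=toolT();o=robot.get_obs()
Rp=Rt(-78.5,20);g=S+u*.04
print(np.linalg.norm(fk(o["q"],P)[0]-o["position"]))
for b in (.12,.05,.0): print((g-Rp[:,1]*(.006+b)).round(4)); rel(T,g-Rp[:,1]*(.006+b),Rp)
```

```text
0.00014722902243721468
[ 0.5156 -0.0012  0.2417]
[0.01, -11.66, -9.28] [0.482, 0.0, -0.001] rows~3.3
[0.539  0.0035 0.1759]
[0.02, -5.46, -6.03] [0.482, 0.0, -0.001] rows~3.3
[0.5558 0.007  0.1289]
[0.03, -1.03, -3.71] [0.482, 0.0, -0.001] rows~3.3
```

{"fn": "carry_out", "kwargs": {
  "moves": [
    [0.85,0,-3,0,0,0,0],
    [0.85,0,-7,0,0,0,0],
    [0.85,0,-10,-1.5,0.05,0,0],
    [0.85,0,-11.7,-4,0.18,0,0],
    [0.85,0,-11.7,-7,0.32,0,0],
    [0.85,0,-11.7,-9.3,0.482,0,0],
    [0.85,0,-11.7,-9.3,0.482,0,0],
    [0.85,0,-11.7,-9.3,0.482,0,0],
    [0.85,0,-11.7,-9.3,0.482,0,0]
  ]
}}

```text
time: 10.95
position: [0.5175, -0.0019, 0.2434]
tool_rot: [-0.443, 0.362, -0.519, 0.635]
ft_force: [1.3, -0.2, 1.1]
grip_width: 0.0738
```

Run:
```python
from kin import *; from tgt import *
T=toolT();o=robot.get_obs();print(T.round(4),o["q"].round(3)); np.save("T15.npy",T)
snap("wrist","w15");snap("side","s15");crop("w15","w15c",170,60,390,270,3);crop("s15","s15c",260,180,350,260,8)
Rp=Rt(-78.5,20);g=S+u*.04
for b in (.05,.0): rel(T,g-Rp[:,1]*(.006+b),Rp)
```

```text
[[ 1.993e-01  3.382e-01  9.197e-01  5.175e-01]
 [-9.799e-01  6.800e-02  1.873e-01 -1.900e-03]
 [ 8.000e-04 -9.386e-01  3.450e-01  2.434e-01]
 [ 0.000e+00  0.000e+00  0.000e+00  1.000e+00]] [-0.315  0.292  1.94   0.296  0.62   0.839]
[-0.11, 7.1, -0.25] [-0.003, 0.0, 0.001] rows~1.5
[-0.11, 12.1, -0.26] [-0.003, 0.0, 0.001] rows~2.5
```

View pics/w15c.png

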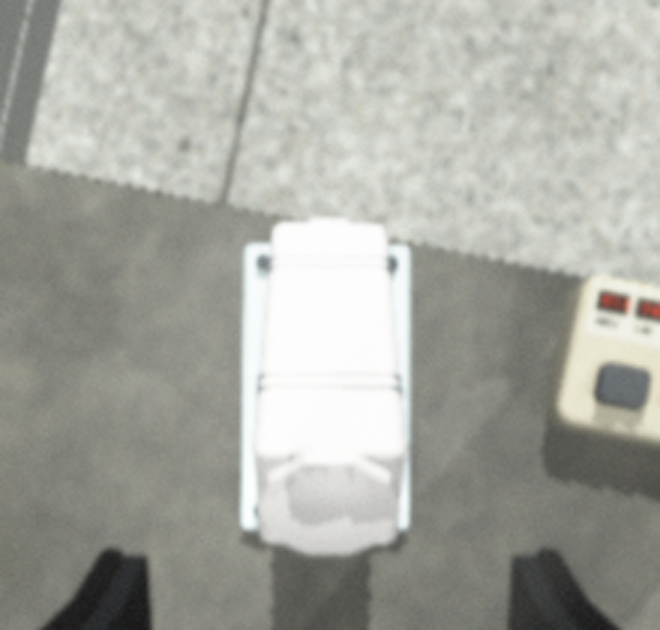

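View pics/s15c.png

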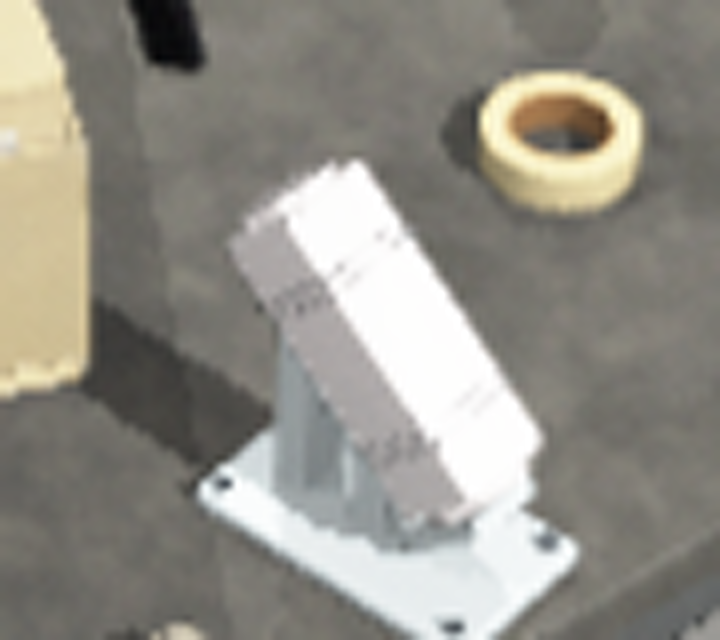

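```bash
cat > fit3.py <<'E'
from h import *
from scipy.optimize import least_squares
T=np.load("T15.npy")
W=lambda u,v:np.array((170+(u+.5)/3-.5,60+(v+.5)/3-.5));Sd=lambda u,v:np.array((260+(u+.5)/8-.5,180+(v+.5)/8-.5))
# local: x toward lower(heavy) end, y left (world +y), n up
obs=[("wrist",(-.036,1,1),W(258,386)),("wrist",(-.036,-1,1),W(404,386)),("wrist",(-.030,1,1),W(261,374)),("wrist",(-.030,-1,1),W(402,374)),
("wrist",(.033,1,1),W(270,259)),("wrist",(.033,-1,1),W(390,259)),
("side",(.063,1,1),Sd(541,440)),("side",(.063,-1,1),Sd(468,520)),("side",(-.063,-1,1),Sd(285,218)),("side",(-.063,1,1),Sd(362,163)),("side",(-.063,-1,-1),Sd(232,245))]
def pt(p,x,s,k):
    a,ph=p[3],p[4];ax=np.array([np.cos(a)*np.cos(ph),np.sin(a)*np.cos(ph),-np.sin(ph)]);l=np.array([-np.sin(a),np.cos(a),0]);n=np.cross(ax,l)
    return p[:3]+ax*x+l*s*.022+n*k*.022
def f(p): return np.concatenate([proj(c,pt(p,*m),T)-o for c,m,o in obs])
s=least_squares(f,[.5855,.013,.095,.2,.785],loss="soft_l1");print(s.x[:3].round(4),np.degrees(s.x[3:]).round(2));print(f(s.x).reshape(-1,2).round(2).tolist())
E
python3 fit3.py
```

```text
[0.5902 0.0127 0.0983] [11.31 42.48]
[[-0.01, -0.12], [-0.08, 0.06], [-0.62, -0.38], [0.2, -0.19], [-0.17, 0.31], [0.8, 0.48], [0.91, 0.78], [0.88, -1.1], [-0.29, 0.14], [-0.21, -0.46], [-1.81, 0.67]]
```

{"fn": "carry_out", "kwargs": {
  "moves": [
    [0.85,-0.1,4,0,0,0,0],
    [0.85,-0.1,8,0,0,0,0],
    [0.85,-0.1,11,0.1,0,0,0],
    [0.85,-0.1,12.1,0.1,0,0,0],
    [0.85,-0.1,12.1,0.1,0,0,0],
    [0.85,-0.1,12.1,0.1,0,0,0],
    [0,-0.1,12.1,0.1,0,0,0],
    [0,-0.1,12.1,0.1,0,0,0],
    [0,-0.1,12.1,0.1,0,0,0],
    [0,-0.1,12.1,0.1,0,0,0],
    [0,-0.1,12.1,0.1,0,0,0]
  ],
  "force": 50
}}

```text
time: 12.15
position: [0.5571, 0.0081, 0.1296]
tool_rot: [-0.444, 0.363, -0.519, 0.635]
ft_force: [-2.2, 1.0, 3.5]
grip_width: 0.0437
```

Run:
```python
from kin import *; from tgt import *
T=toolT();o=robot.get_obs();print(T.round(4),o["q"].round(3),o["ft_force"].round(2),o["moment"].round(3),o["grip_width"]); np.save("T16.npy",T)
snap("wrist","w16");snap("side","s16");crop("s16","s16c",260,160,350,260,6)
```

```text
[[ 1.994e-01  3.367e-01  9.203e-01  5.571e-01]
 [-9.799e-01  6.860e-02  1.872e-01  8.100e-03]
 [-1.000e-04 -9.391e-01  3.436e-01  1.296e-01]
 [ 0.000e+00  0.000e+00  0.000e+00  1.000e+00]] [-0.266  0.55   1.953  0.459  0.357  0.695] [-2.19  1.    3.51] [-0.036  0.053  0.094] 0.04366320200053823
```

View pics/w16.png

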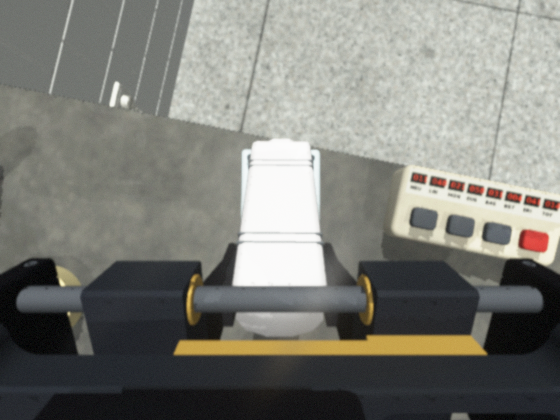

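View pics/s16c.png

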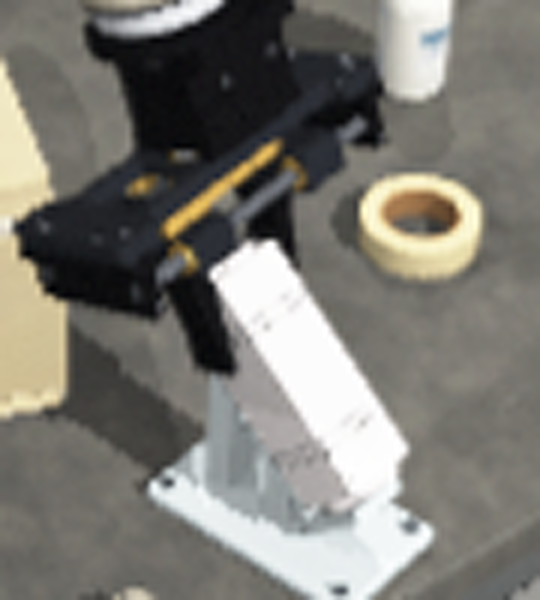

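```bash
cat > tr.py <<'E'
from kin import *
from scipy.spatial.transform import Slerp
off=np.array([0,.0421,.0189])
Rf=Rt(-140,-25)
def tcpf(z,xy=(.455,-.38)): return np.array([*xy,z])-Rf@off
E
python3 - <<'E'
from tr import *
T=toolT();q=robot.get_obs()["q"]
ang=np.radians(25);print(Rf@[0,np.cos(ang),np.sin(ang)])
T1=T.copy();T1[2,3]+=.19
end=tcpf(.072+.12);print(end.round(3),tcpf(.072).round(3))
q,_=ik(T1[:3,3],T1[:3,:3],q);print("lift",q.round(2),_)
sl=Slerp([0,1],R.from_matrix([T1[:3,:3],Rf]))
for f in np.linspace(.1,1,10):
    pos=T1[:3,3]*(1-f)+(end+[0,0,.05])*f; q1,e=ik(pos,sl(f).as_matrix(),q);print(f.round(1),q1.round(2),e.round(4),"max",abs(q1-q).max().round(2));q=q1
q1,e=ik(tcpf(.072),Rf,q);print(q1.round(2),e.round(4))
E
```

```text
[ 4.49108462e-17 -1.82152773e-17 -1.00000000e+00]
[ 0.455 -0.381  0.238] [ 0.455 -0.381  0.118]
lift [-0.27  0.24  1.75  0.21  0.85  0.99] 3.2746017518428424e-10
0.1 [-0.34  0.25  1.72  0.19  0.94  1.05] 0.0 max 0.09
0.2 [-0.41  0.27  1.69  0.16  1.03  1.1 ] 0.0 max 0.09
0.3 [-0.48  0.3   1.65  0.14  1.12  1.16] 0.0 max 0.09
0.4 [-0.55  0.33  1.6   0.12  1.21  1.21] 0.0 max 0.09
0.5 [-0.61  0.37  1.55  0.1   1.3   1.26] 0.0 max 0.09
0.6 [-0.67  0.41  1.49  0.08  1.39  1.32] 0.0 max 0.09
0.7 [-0.73  0.46  1.42  0.05  1.48  1.38] 0.0 max 0.09
0.8 [-0.78  0.52  1.35  0.03  1.57  1.44] 0.0 max 0.09
0.9 [-0.83  0.57  1.27  0.01  1.66  1.5 ] 0.0 max 0.1
1.0 [-0.88  0.63  1.18 -0.    1.76  1.56] 0.0 max 0.1
[-0.88  0.82  1.31 -0.    1.45  1.56] 0.0
```

{"fn": "carry_out", "kwargs": {
  "moves": [
    [0,0,-1,0.35,0,0,0],
    [0,0,-3,1.1,0,0,0],
    [0,0,-6.5,2.4,0,0,0],
    [0,0,-10.5,3.8,0,0,0],
    [0,0,-14.5,5.3,0,0,0],
    [0,0,-17.8,6.5,0,0,0],
    [0,0,-17.8,6.5,0,0,0],
    [0,0,-17.8,6.5,0,0,0]
  ]
}}

```text
time: 13.05
position: [0.5555, 0.0086, 0.3174]
tool_rot: [-0.445, 0.364, -0.517, 0.634]
ft_force: [-0.6, -0.2, -5.1]
grip_width: 0.0438
```

Run:
```python
from tr import *
T=toolT();o=robot.get_obs();print(T[:3,3].round(4),o["ft_force"].round(2),o["grip_width"]); 
snap("wrist","w17");snap("side","s17");crop("s17","s17c",230,100,350,220,5)
for f in (.33,.67,1): 
    sl=Slerp([0,1],R.from_matrix([T[:3,:3],Rf])); rel(T,T[:3,3]*(1-f)+(tcpf(.192)+[0,0,.05])*f,sl(f).as_matrix())
a=cv2.imread("pics/w16.png");b=cv2.imread("pics/w17.png");cv2.imwrite("pics/w167.png",np.hstack([a[120:350,200:360],b[120:350,200:360]]).repeat(2,0).repeat(2,1))
```

```text
[0.5555 0.0086 0.3174] [-0.62 -0.16 -5.14] 0.043789269420680864
[11.92, -1.09, -5.78] [-0.232, 0.363, 0.016] rows~3.0
[24.2, -2.21, -11.74] [-0.471, 0.736, 0.032] rows~6.0
[36.12, -3.29, -17.52] [-0.704, 1.099, 0.048] rows~9.0
```

View pics/w167.png

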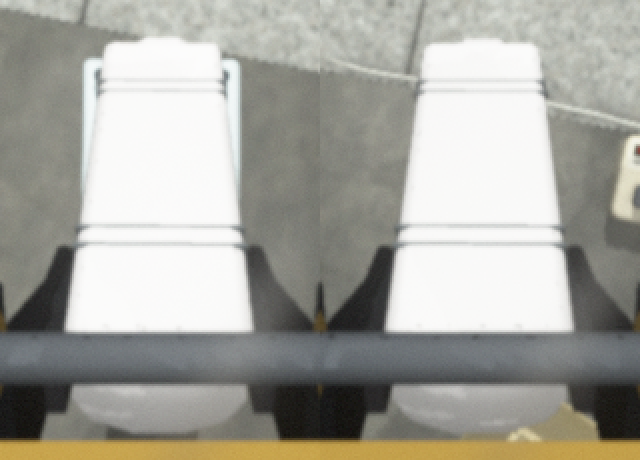

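View pics/s17c.png

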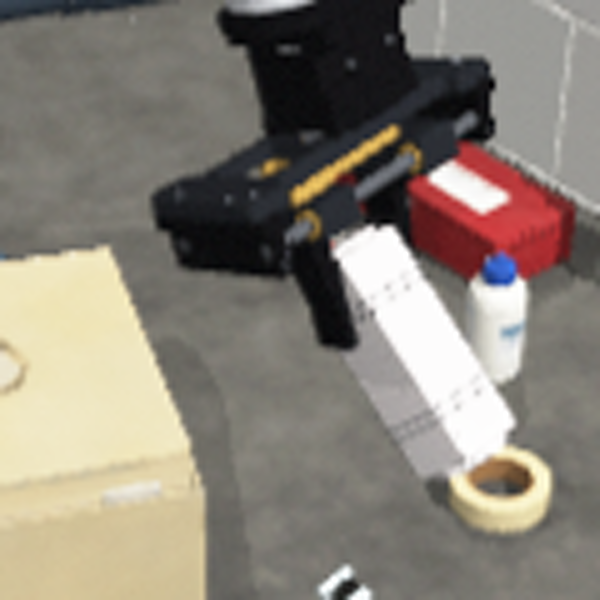

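{"fn": "carry_out", "kwargs": {
  "moves": [
    [0,4,-0.4,-1.9,-0.08,0.12,0],
    [0,8,-0.7,-3.9,-0.16,0.24,0.01],
    [0,12,-1.1,-5.8,-0.23,0.36,0.02],
    [0,16,-1.5,-7.8,-0.31,0.49,0.02],
    [0,20,-1.8,-9.7,-0.39,0.61,0.03],
    [0,24,-2.2,-11.7,-0.47,0.73,0.03],
    [0,28,-2.6,-13.6,-0.55,0.85,0.04],
    [0,32,-2.9,-15.5,-0.62,0.97,0.04],
    [0,36.1,-3.3,-17.5,-0.704,1.1,0.048],
    [0,36.1,-3.3,-17.5,-0.704,1.1,0.048],
    [0,36.1,-3.3,-17.5,-0.704,1.1,0.048],
    [0,36.1,-3.3,-17.5,-0.704,1.1,0.048],
    [0,36.1,-3.3,-17.5,-0.704,1.1,0.048]
  ]
}}

```text
time: 14.45
position: [0.4572, -0.3791, 0.289]
tool_rot: [-0.288, 0.792, -0.505, 0.185]
ft_force: [-0.1, -0.3, -3.7]
grip_width: 0.0436
```

Run:
```python
from tr import *
T=toolT();o=robot.get_obs();print(T.round(4),o["ft_force"].round(2),o["moment"].round(3),o["q"].round(3)); np.save("T18.npy",T)
snap("wrist","w18");snap("side","s18");snap("top","t18");crop("s18","s18c",90,150,240,340,3.5);crop("t18","t18c",330,150,470,270,5)
for z in (.122,.082,.072): rel(T,tcpf(z),Rf)
```

```text
[[-0.766  -0.2689  0.5839  0.4572]
 [-0.6429  0.3247 -0.6938 -0.3791]
 [-0.003  -0.9068 -0.4216  0.289 ]
 [ 0.      0.      0.      1.    ]] [-0.14 -0.31 -3.72] [-0.313 -0.295 -0.094] [-0.88   0.635  1.178 -0.     1.765  1.563]
[0.26, 10.96, 5.09] [-0.001, 0.001, -0.003] rows~2.5
[0.27, 14.58, 6.78] [-0.001, 0.001, -0.003] rows~3.4
[0.28, 15.49, 7.2] [-0.001, 0.001, -0.003] rows~3.6
```

View pics/w18.png

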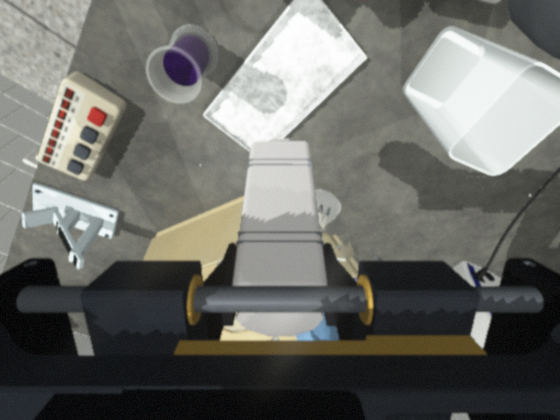

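View pics/s18c.png

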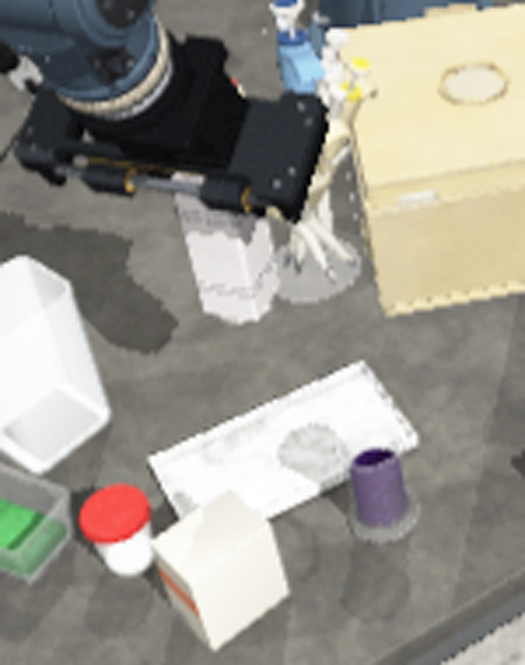

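View pics/t18c.png

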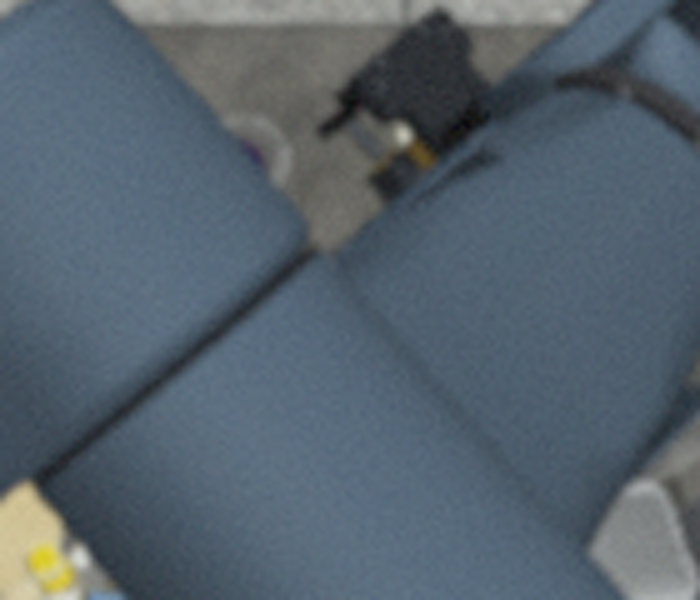

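Run:
```python
from tr import *
T=np.load("T18.npy");C=T[:3,3]+T[:3,:3]@off;print("C",C.round(4))
d=T[:3,:3]@[0,np.cos(.4363),np.sin(.4363)];print(d.round(3))
def ov(src,name,u0,v0,u1,v1,k,cam,TT=None):
    im=cv2.resize(cv2.imread(f"pics/{src}.png")[v0:v1,u0:u1],None,fx=k,fy=k,interpolation=cv2.INTER_CUBIC)
    l=T[:3,0];n=np.cross(d,l)
    P=lambda X:((proj(cam,X,TT)-[u0,v0]+.5)*k-.5).astype(int)
    for x in (-.063,-.036,-.03,.03,.036,.063):
        q=[P(C+d*x+l*y+n*z) for y,z in ((-.022,-.022),(.022,-.022),(.022,.022),(-.022,.022))]
        cv2.polylines(im,[np.array(q)],True,(0,0,255) if x>0 else (0,160,0),1)
    a=np.radians(-2.2)
    ex=np.array([np.cos(a),np.sin(a),0]);ey=np.array([-ex[1],ex[0],0]);t=np.array([.458,-.379,.011])
    cv2.polylines(im,[np.array([P(t+ex*x+ey*y) for x,y in ((-.05,-.095),(.05,-.095),(.05,.095),(-.05,.095))])],True,(255,0,0),1)
    cv2.imwrite(f"pics/{name}.png",im)
ov("s18","s18o",100,180,230,310,5,"side");ov("w18","w18o",170,0,390,340,2,"wrist",T)
T1=np.load("T1.npy")
for p in ((244,110),(359,138),(347,198),(233,170)): print(atz("wrist",*p,.011,T1).round(4))
```

```text
C [ 0.4569 -0.3785  0.2428]
[ 0.003  0.001 -1.   ]
[ 0.5119 -0.2862  0.011 ]
[ 0.5059 -0.4767  0.011 ]
[ 0.4043 -0.4842  0.011 ]
[ 0.414  -0.2833  0.011 ]
```

View pics/s18o.png

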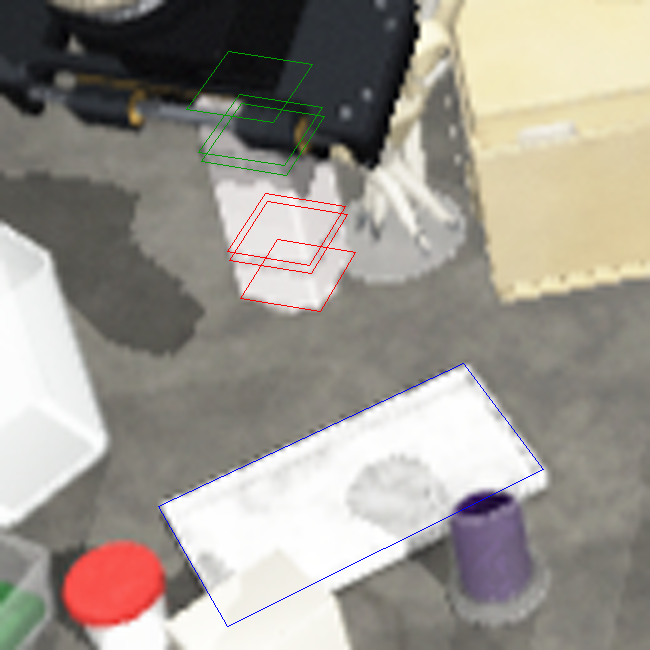

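View pics/w18o.png

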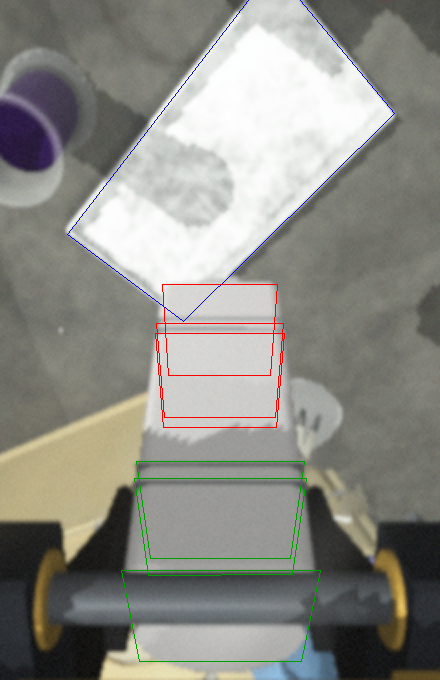

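{"fn": "carry_out", "kwargs": {
  "moves": [
    [0,0.1,4,1.9,0,0,0],
    [0,0.2,8,3.7,0,0,0],
    [0,0.3,11.5,5.3,0,0,0],
    [0,0.3,13.5,6.3,0,0,0],
    [0,0.3,14.6,6.8,0,0,0],
    [0,0.3,14.6,6.8,0,0,0],
    [0,0.3,14.6,6.8,0,0,0]
  ]
}}

```text
time: 15.3
position: [0.4557, -0.3828, 0.1295]
tool_rot: [-0.287, 0.792, -0.506, 0.185]
ft_force: [0.7, 0.0, -3.2]
grip_width: 0.0437
```

Run:
```python
from tr import *
T=toolT();o=robot.get_obs();print((T[:3,3]+T[:3,:3]@off).round(4),(T[:3,:3]@[0,np.cos(.4363),np.sin(.4363)]).round(4),o["ft_force"].round(2))
snap("side","s19");crop("s19","s19c",110,190,230,320,5)
for z in (.075,.072): rel(T,tcpf(z),Rf)
```

```text
[ 0.4555 -0.3824  0.0834] [ 0.0044 -0.0016 -1.    ] [ 0.71  0.03 -3.21]
[-0.12, 0.84, 0.17] [-0.004, -0.0, -0.003] rows~0.2
[-0.12, 1.11, 0.3] [-0.004, -0.0, -0.003] rows~0.2
```

View pics/s19c.png

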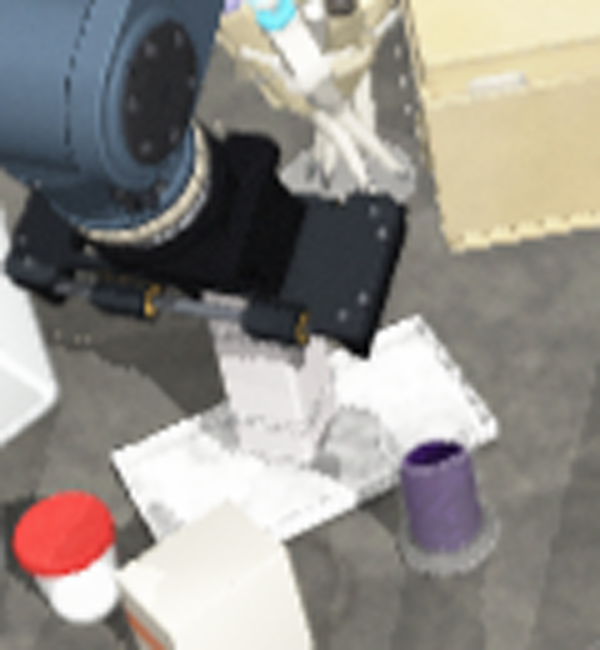

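{"fn": "carry_out", "kwargs": {
  "moves": [
    [0,0,0.4,0.19,0,0,0],
    [0,0,0.8,0.37,0,0,0],
    [0,0,0.8,0.37,0,0,0],
    [0,0,0.8,0.37,0,0,0]
  ]
}}

```text
time: 15.75
position: [0.4549, -0.3823, 0.1194]
tool_rot: [-0.287, 0.793, -0.505, 0.184]
ft_force: [-0.1, -0.1, -3.5]
grip_width: 0.0442
```

Run:
```python
from tr import *
T=toolT();o=robot.get_obs();print((T[:3,3]+T[:3,:3]@off).round(4),o["ft_force"].round(2),o["moment"].round(3))
```

```text
[ 0.4546 -0.3818  0.0733] [-0.08 -0.11 -3.47] [-0.347 -0.333  0.013]
```

{"fn": "carry_out", "kwargs": {
  "moves": [
    [0,0,0.1,0.04,0,0,0],
    [0,0,0.2,0.09,0,0,0],
    [0,0,0.2,0.09,0,0,0]
  ]
}}

```text
time: 16.05
position: [0.455, -0.3825, 0.1174]
tool_rot: [-0.287, 0.793, -0.505, 0.185]
ft_force: [0.5, 0.4, -2.8]
grip_width: 0.0438
```

Run:
```python
from tr import *
T=toolT();o=robot.get_obs();print((T[:3,3]+T[:3,:3]@off).round(4),o["ft_force"].round(2),o["moment"].round(3))
```

```text
[ 0.4547 -0.382   0.0712] [ 0.5   0.37 -2.79] [-0.262 -0.288  0.006]
```

Slight contact perhaps; 1 mm more steps.

{"fn": "carry_out", "kwargs": {
  "moves": [
    [0,0,0.1,0.04,0,0,0],
    [0,0,0.1,0.04,0,0,0]
  ]
}}

```text
time: 16.25
position: [0.455, -0.3825, 0.1173]
tool_rot: [-0.287, 0.793, -0.506, 0.185]
ft_force: [-0.5, 0.4, 4.1]
grip_width: 0.0435
```

Run:
```python
from tr import *
T=toolT();o=robot.get_obs();print((T[:3,3]+T[:3,:3]@off).round(4),o["ft_force"].round(2),o["moment"].round(3))
```

```text
[ 0.4548 -0.382   0.0711] [-0.46  0.42  4.07] [0.148 0.127 0.016]
```

{"fn": "carry_out", "kwargs": {
  "moves": [
    [0,0,0.04,0.01,0,0,0],
    [0,0,0.04,0.01,0,0,0],
    [0.54,0,0.04,0.01,0,0,0],
    [0.58,0,0.04,0.01,0,0,0],
    [0.65,0,0.04,0.01,0,0,0],
    [0.75,0,0.04,0.01,0,0,0],
    [0.85,0,0.04,0.01,0,0,0],
    [0.85,0,0.04,0.01,0,0,0],
    [0.85,0,0.04,0.01,0,0,0]
  ],
  "force": 20
}}

```text
time: 17.15
position: [0.4549, -0.3822, 0.1157]
tool_rot: [-0.287, 0.793, -0.505, 0.184]
ft_force: [0.3, 0.9, 0.2]
grip_width: 0.0729
```

Run:
```python
from tr import *
o=robot.get_obs();print(o["ft_force"].round(2),o["grip_width"])
a=snap("wrist","w20");b=snap("side","s20");crop("s20","s20c",110,190,230,320,5)
```

```text
[0.28 0.88 0.17] 0.07292188706340118
```

View pics/w20.png

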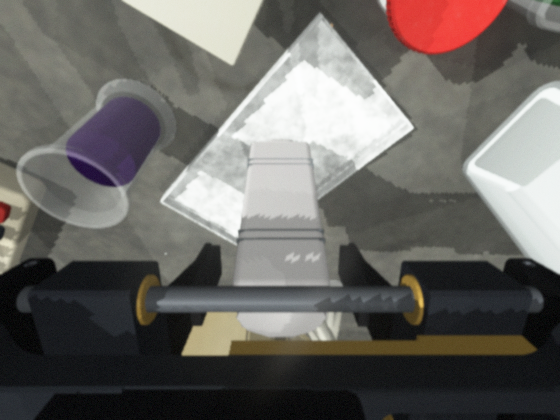

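View pics/s20c.png

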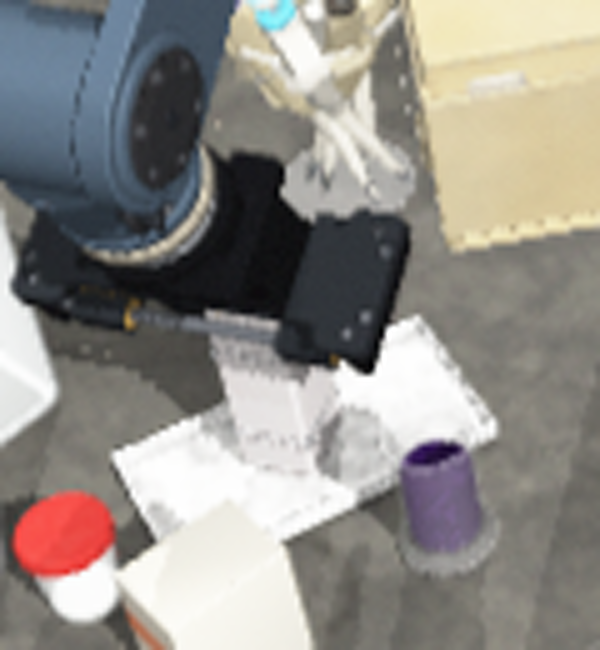

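{"fn": "carry_out", "kwargs": {
  "moves": [
    [0.85,0,-1.5,0,0,0,0],
    [0.85,0,-4,0,0,0,0],
    [0.85,0,-8,0,0,0,0],
    [0.85,0,-12,0,0,0,0],
    [0.85,0,-16,0,0,0,0],
    [0.85,0,-16,0,0,0,0],
    [0.85,0,-16,0,0,0,0],
    [0.85,0,-16,0,0,0,0],
    [0.85,0,-16,0,0,0,0],
    [0.85,0,-16,0,0,0,0],
    [0.85,0,-16,0,0,0,0],
    [0.85,0,-16,0,0,0,0],
    [0.85,0,-16,0,0,0,0],
    [0.85,0,-16,0,0,0,0],
    [0.85,0,-16,0,0,0,0],
    [0.85,0,-16,0,0,0,0],
    [0.85,0,-16,0,0,0,0],
    [0.85,0,-16,0,0,0,0]
  ]
}}

```text
time: 19.05
position: [0.4978, -0.4341, 0.2609]
tool_rot: [-0.287, 0.793, -0.505, 0.184]
ft_force: [-0.1, -0.1, -0.1]
grip_width: 0.0738
```

Run:
```python
from tr import *
o=robot.get_obs();print(o["time"],o["ft_force"].round(2),o["position"])
snap("wrist","w21");b=snap("side","s21")
a0=cv2.imread("pics/side0.png")
cv2.imwrite("pics/cmp.png",np.vstack([np.hstack([cv2.resize(x[180:330,90:230],None,fx=2.7,fy=2.7),cv2.resize(x[130:220,290:400],None,fx=3.5,fy=3.5)[:, :385].copy() if False else cv2.resize(x[140:290,270:410],None,fx=2.7,fy=2.7)]) for x in (b,)]))
for n,(u0,v0,u1,v1) in dict(stain=(315,145,345,185),oil=(362,180,385,215),tape=(315,185,345,210),cup=(105,280,140,320),coplin=(185,270,215,310),carton=(130,285,180,335)).items():
    x=a0[v0:v1,u0:u1];r=cv2.matchTemplate(b[v0-6:v1+6,u0-6:u1+6],x,cv2.TM_CCOEFF_NORMED);m=cv2.minMaxLoc(r);print(n,round(m[1],3),np.array(m[3])-6)
```

```text
19.05 [-0.08 -0.11 -0.06] [ 0.4978239  -0.4341498   0.26086404]
stain 0.854 [0 0]
oil 0.511 [0 0]
tape 0.984 [0 0]
cup 0.999 [0 0]
coplin 0.989 [0 0]
carton 0.993 [0 0]
```

View pics/cmp.png

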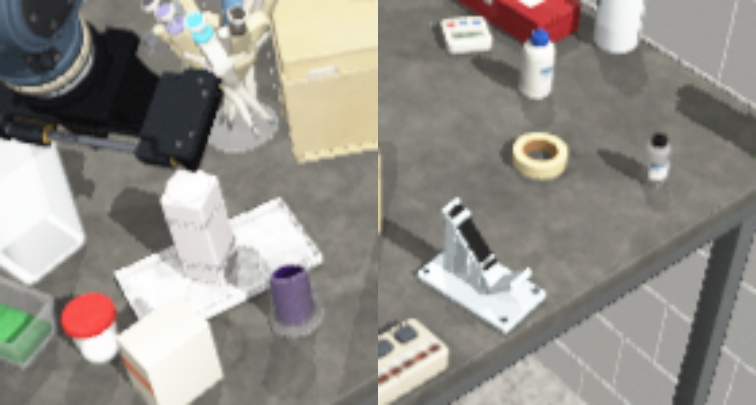

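View pics/w21.png

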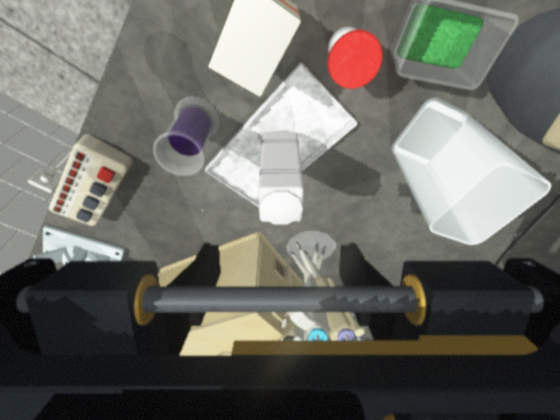

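Run:
```python
from h import *
a=cv2.imread("pics/s21.png").astype(int);b=snap("side","s22").astype(int);print(abs(a-b)[230:300,140:185].mean(),abs(a-b).mean())
print(robot.hand_in())
```

```text
1.6304761904761904 0.88281320861678
the job is handed in; nothing more can be done
None
```

The float is standing free on its heavy end in the middle of the tray, with the gripper withdrawn, and I handed the job in at about 19 s.

- **Finding the heavy end:** I gripped the float at its middle and lifted it about 14 cm. The wrist moment was about +0.11 N m towards the +x end. Weakening the grip to 5.5 N let that same end sag, so the two checks agreed.
- **Laying it on the rest:** I laid it heavy end down against the toe plate and let go, with no force left on the tool. I then took it afresh by its light end.
- **Standing it in the tray:** I lowered it until the wrist felt the tray floor, opened the fingers and drew back.

**Last checks:**
- The wrist force was about zero, and the side and wrist views show the float upright about 1.5 s after release.
- Two side views in a row differed only slightly at the float (1.6 grey levels, against 0.9 over the whole picture).
- Picture matching found no shift in any of the six bystanders. The oil bottle matched only weakly (0.51), because the float is no longer behind it, but by eye it is in its place.

**What disagreed:**
- My camera estimate of how far the float had sagged was about 7 degrees too large. It therefore touched the rest some 6 mm early, with about 20 N, and settled into place on release.
- After it settled, two views put its centre 1 to 3 mm above the stated 95 mm.

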